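# Make up two timed urine-collection kits

### The arm

A 6-joint arm with a two-finger parallel gripper is mounted at the origin on the work surface. World frame = base frame: x ahead of the robot, y to its left, z up, the work surface at z = 0. Lengths are in mm, angles in rad, forces in N, time in s.
With the tool pointing down it reaches from about 400 to 925 mm from the base axis. Payload 12.5 kg.
Tool frame: the origin (TCP) lies at the very end of the fingers, on their centre line; the grasp point (between the pads) lies 19 mm behind it (env.grasp_offset is the distance from the TCP to the grasp point, in mm); z points along the fingers, y is the direction in which the jaws open and shut (so a half turn about z gives the same grasp; the last joint's range is limited). The gripper opens to 95 mm and grips with 3 to 60 N. Pads are 20 mm wide; open, the fingers measure 119 mm over their backs; the gripper's body (75 mm by 180 mm) begins 59 mm behind the grasp point.
Start: joints at [-1.41, 0.491, 1.559, -0, 1.092, -0.106], TCP at [164.802, -602.902, 187.461] pointing down, gripper open.
Joint ranges: [-3.1, 3.1], [-0.84, 2.19], [0.05, 2.79], [-1.13, 4.28], [0.06, 2.93], [-2.69, 2.69]. Speed limits (rad/s): [2.22, 2.22, 2.79, 3.14, 3.14, 3.14].

### API

Orientations are given as [roll, pitch, yaw] about the fixed x, y, z axes, in that order (R = Rz(yaw) Ry(pitch) Rx(roll)).
In Python, from cell import env gives the robot as it stands. The module is installed in compiled form; this text tells all that it offers.
- The arm moves only by the shell command python3 -m pendant 'ROWS'. ROWS is JSON, one flat list of numbers, 5 for each row, row after row: the shift along the tool's x, y, z as a fraction of full scale, then the turn about the tool's z as a fraction of full scale, then the gripper's target within -1 to 1 (shut at 1, half-way at 0, fully open at -1). In form: [x, y, z, turn, grip, x, y, z, turn, grip, ...]. A call has 1 to 10 rows; each row shifts and turns the commanded pose from where the row before left it, along the tool's axes as they then stand; what a row does not reach is not made up. Full scale, the value 1, is 0.4 m for a shift and 180 degrees for a turn. A row lasts 1/8 s, in which the tool goes at most 62.5 mm and 10.7 degrees, less where a joint would pass 70% of its speed; a pose out of reach is approached as far as the arm can. A call with a number of a shift or a turn outside -1 to 1 is refused whole. A call with a gripper value outside its range is refused whole. The fingers move at their own pace and stop on an object; the grip force is fixed at half the most. Time passes only in rows, so rows that do not move let the fingers close. It gives the time, the measured TCP pose, the force and the opening at its end, in the units of the state.
- env.state(): the state, without advancing time (a new reading comes with each control period).
- env.read_camera(name): name is "scene" or "top" or "wrist"; returns the picture (400x640x3 uint8, red, green, blue); there is no depth.
- env.camera_model(name): a dict with "fx", "fy", "cx", "cy" (pixels), "k1" (the pictures are not rectified: a ray, as slopes to the right and down, at radius r is drawn at 1 + k1 r^2 times it, then the intrinsics apply), "view" (4x4, takes a point from world to camera coordinates); the wrist camera has in their place "tool_from_camera" (4x4, takes a point from camera to tool coordinates, whose origin is the TCP and whose axes are the flange's). Camera axes: x right, y down, z forward; pixel columns grow to the right and rows downward; lengths in mm; the calibration is good to about 2 mm. A picture is of the moment at which its call begins: read the wrist's pose just before it. camera_model takes no time and is no camera call.
- env.job_done(): hands the job in, once; it reports no verdict.
Trained networks look in the newest picture that a camera, given by its name, has taken for a name from the list of things; names that differ only in an ending like _2 or _b are one class to them, and where a whole thing is asked for, a point or a joint stands for the part that bears it (a point fixed in the world has none). Each returns a list of dicts, best first, with "confidence" (0 to 1); they miss things now and then, are a little off and sometimes report something else, mostly with a low value. They report only what shows in the picture. A call takes as long as a camera call.
- env.masks_of(thing, camera): "region" (400x640 bool, what is visible of it).
- env.landmark_of(thing, camera): "xyz" ([x, y, z] in mm, in world coordinates, good to about 4 mm: a listed point, or the origin of a listed thing).
The state is a dict: "t": time; "joints": joint angles; "qvel": joint speeds; "tau": joint torques, N m; "eef_pos": TCP position; "tcp_rot": TCP orientation; "ft_force": force on the tool from outside, world axes, zero at the start; "moment": the same for the moment, N m; "opening": opening from 0.0 (shut) to 1.0 (fully open).
Only numpy, scipy, OpenCV 4.12 (cv2) and the standard library are available. Lean on these libraries where they do the work, as an engineer would, in place of code of your own. Each camera call takes 0.05 s, during which the arm holds its last target.

### The job

Make up the two collection kits from the stock on the steel tray. Large kit: drop two of the preservative tablets into the large bottle and stand the wide capped pot on the open floor of that bottle's tray; small kit: drop the one remaining tablet into the small bottle and stand the slim capped vial on the open floor of the small bottle's tray. Set the pot and the vial down upright and gently, not dropped, and leave both bottles standing in their wells.

Things in the scene. Friction and masses are not known exactly. Their poses are not given: they have to be found in the camera images.
- tablet1: white round preservative tablet lying flat on the steel stock tray: 25 mm across, 14 mm thick, 12 g. The three are alike; any may serve for any. Origin: centre of its underside, z up. The stock tray's floor is 2.5 mm above the bench, its rim 13 mm high; tablets lie at least 35 mm apart, centre to centre.
- tablet2: white round preservative tablet lying flat on the steel stock tray: 25 mm across, 14 mm thick, 12 g. The three are alike; any may serve for any. Origin: centre of its underside, z up. The stock tray's floor is 2.5 mm above the bench, its rim 13 mm high; tablets lie at least 35 mm apart, centre to centre.
- tablet3: white round preservative tablet lying flat on the steel stock tray: 25 mm across, 14 mm thick, 12 g. The three are alike; any may serve for any. Origin: centre of its underside, z up. The stock tray's floor is 2.5 mm above the bench, its rim 13 mm high; tablets lie at least 35 mm apart, centre to centre.
- pot: wide capped specimen pot, clear-grey body with ribbed white screw cap, upright on the steel stock tray: body 49 mm across, cap 52 mm across (54 over its ribs) and 14 mm high, 62 mm high overall, 40 g. Origin: centre of its underside; z up its axis.
- vial: slim capped sample vial, clear-grey body with ribbed white screw cap, upright on the steel stock tray: body 30 mm across, cap 33 mm across (35 over its ribs) and 16 mm high, 74 mm high overall, 30 g. Origin: centre of its underside; z up its axis.
- bottle_large: large milky white plastic bottle, open, loose (about 120 g), upright in the round well of its kit tray: 92 mm across, 205 mm high, sloping shoulder from 143 mm up, straight neck in the top 30 mm, 49 mm across outside, 42 mm inside. Origin: centre of its underside; z up its axis (the mouth is 205 mm along z). Inner floor 4 mm above the origin.
- bottle_small: small milky white plastic bottle, open, loose (about 80 g), upright in the round well of its kit tray: 73 mm across, 165 mm high, sloping shoulder from 103 mm up, straight neck in the top 30 mm, 49 mm across outside, 42 mm inside. Origin: centre of its underside; z up its axis (the mouth is 165 mm along z). Inner floor 4 mm above the origin.
- tray_large: grey kit tray of the large bottle, fixed; known by its bottle. 280 mm long (x), 150 wide (y), floor 3 mm thick, rim 14 mm high, 3 mm thick. Origin: centre of its underside; z up. The bottle stands in a low round well (11 mm above the bench, 103 mm across outside) centred at x = +70 mm, the end away from the robot; the open floor for the pot is the other end, around x = -65 mm, y = 0.
- tray_small: grey kit tray of the small bottle, fixed; known by its bottle. 280 mm long (x), 150 wide (y), floor 3 mm thick, rim 14 mm high, 3 mm thick. Origin: centre of its underside; z up. The bottle stands in a low round well (11 mm above the bench, 84 mm across outside) centred at x = +70 mm, the end away from the robot; the open floor for the vial is the other end, around x = -65 mm, y = 0.

How it is judged (in metres and radians):
At the end, for the whole second after the job is handed in: Two tablets in the large bottle, one in the small; the pot stands in the large bottle's tray and the vial in the small one's, each upright (0.1 rad), flat on the floor inside the rim; both bottles upright, within 12 mm of where they were; all at rest (((horizontal distance between tablet1 and bottle_small below 0.036 m and z of tablet1 in the frame of bottle_small between 0 and 0.07 m and horizontal distance between each of tablet2, tablet3 and bottle_large below 0.044 m and z of tablet2 in the frame of bottle_large between 0 and 0.07 m and z of tablet3 in the frame of bottle_large between 0 and 0.07 m) or (horizontal distance between each of tablet1, tablet3 and bottle_large below 0.044 m and z of tablet1 in the frame of bottle_large between 0 and 0.07 m and horizontal distance between tablet2 and bottle_small below 0.036 m and z of tablet2 in the frame of bottle_small between 0 and 0.07 m and z of tablet3 in the frame of bottle_large between 0 and 0.07 m) or (horizontal distance between each of tablet1, tablet2 and bottle_large below 0.044 m and z of tablet1 in the frame of bottle_large between 0 and 0.07 m and z of tablet2 in the frame of bottle_large between 0 and 0.07 m and horizontal distance between tablet3 and bottle_small below 0.036 m and z of tablet3 in the frame of bottle_small between 0 and 0.07 m)) and linear speed of each of tablet1, tablet2, tablet3 below 0.03 m/s and x of pot in the frame of tray_large between -0.13 and 0.02 m and y of pot in the frame of tray_large between -0.066 and 0.066 m and z of pot in the frame of tray_large below 0.009 m and angle between each of pot, vial's own z axis and vertical below 0.1 rad and linear speed of each of pot, vial, bottle_large, bottle_small below 0.02 m/s and x of vial in the frame of tray_small between -0.13 and 0.02 m and y of vial in the frame of tray_small between -0.066 and 0.066 m and z of vial in the frame of tray_small below 0.009 m and distance of each of bottle_large, bottle_small from where it was at the start of the episode below 0.012 m and angle between each of bottle_large, bottle_small's own z axis and vertical below 0.06 rad); the robot touches nothing.
It fails at once if a bottle is tipped (more than 0.35 rad) (angle between any of bottle_large, bottle_small's own z axis and vertical above 0.35 rad).
It fails at once if the pot or the vial is dropped (faster than 0.9 m/s within 60 mm of the bench) ((linear speed of pot above 0.9 m/s and height (world z) of pot below 0.06 m) or (linear speed of vial above 0.9 m/s and height (world z) of vial below 0.06 m)).
It also fails if it takes over 141 s, if anything falls off the work surface, if the arm or the gripper's body presses on something with over 40 N, if the wrist force passes 120 N, or if a joint passes its speed limit or range.

## Working session

There is one attempt and no reset: what is moved stays moved. The work goes in short steps, Python scripts to look and compute and a shell command to move; the robot and the scene stay as the last step left them, time stands still between calls to the robot, and variables do not carry over. Pictures are saved under pics/ and viewed, and the job is handed in when it is done.

```bash
mkdir -p pics; ls; python3 - <<'E'
from cell import env
import cv2,numpy as np
print(env.state())
for c in ("top","scene"):
    im=env.read_camera(c); cv2.imwrite(f"pics/{c}0.png",im[:,:,::-1])
    for t in ["tablet1","pot","vial","bottle_large","bottle_small","tray_large","tray_small"]:
        print(c,t,[(np.round(d["xyz"]).tolist(),round(d["confidence"],2)) for d in env.landmark_of(t,c)])
print(env.camera_model("top")); print(env.camera_model("wrist"))
E
```

```text
pics
{'t': 0.0, 'joints': array([-1.40961435e+00,  4.91576363e-01,  1.55947134e+00,  5.62533820e-06,
        1.09170705e+00, -1.05606574e-01]), 'qvel': array([ 0.00049123,  0.0032825 ,  0.00015355,  0.00122304, -0.00066458,
        0.00035175]), 'tau': array([-7.59039503e-04, -6.12644434e+01, -2.58178800e+01,  6.92673353e-02,
        4.82088095e-02, -8.23808205e-05]), 'eef_pos': array([ 164.74480943, -602.59808824,  186.84379426]), 'tcp_rot': array([-3.14043755e+00, -1.27458945e-04,  2.66785884e-01]), 'ft_force': array([-0.64626938,  0.16280949, -0.09718129]), 'moment': array([ 0.02289594, -0.01892006,  0.06801094]), 'opening': 0.9993518905686422}
top tablet1 [([448.0, -348.0, -0.0], 0.54), ([447.0, -255.0, 6.0], 0.49), ([485.0, -305.0, 4.0], 0.48)]
top pot [([598.0, -358.0, 4.0], 0.96)]
top vial [([596.0, -253.0, 4.0], 0.49)]
top bottle_large [([599.0, 315.0, 3.0], 0.7)]
top bottle_small [([617.0, 8.0, 2.0], 0.96)]
top tray_large [([524.0, 310.0, -0.0], 0.93), ([597.0, 316.0, 5.0], 0.47)]
top tray_small [([554.0, -8.0, 1.0], 0.96)]
scene tablet1 [([447.0, -256.0, 5.0], 0.67), ([484.
[... 571 characters left out ...]
8358e-01,
         5.15440408e+02],
       [ 1.95206033e-01,  1.12849051e-02, -9.80697331e-01,
         8.10404466e+02],
       [ 0.00000000e+00,  0.00000000e+00,  0.00000000e+00,
         1.00000000e+00]])}
{'fx': 323.2200506010245, 'fy': 323.2200506010245, 'cx': 321.56103639900317, 'cy': 201.85919747744217, 'k1': 0.006567560870406196, 'tool_from_camera': array([[-6.88198556e-04, -9.68312986e-01, -2.49738840e-01,
         7.02191922e+01],
       [ 9.99999655e-01, -5.50352217e-04, -6.21790025e-04,
         4.96613915e-02],
       [ 4.64643032e-04, -2.49739182e-01,  9.68313031e-01,
        -1.97576560e+02],
       [ 0.00000000e+00,  0.00000000e+00,  0.00000000e+00,
         1.00000000e+00]])}
```

View pics/top0.png

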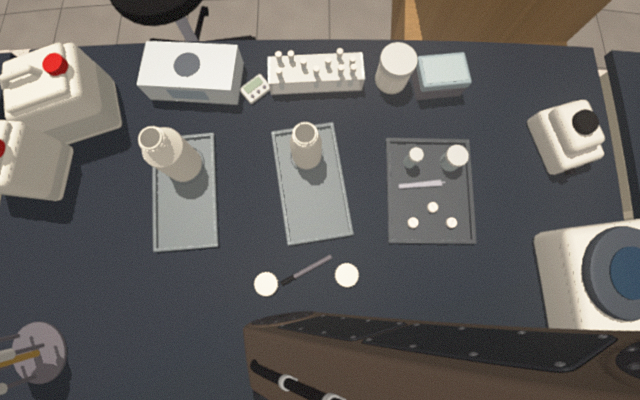

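View pics/scene0.png

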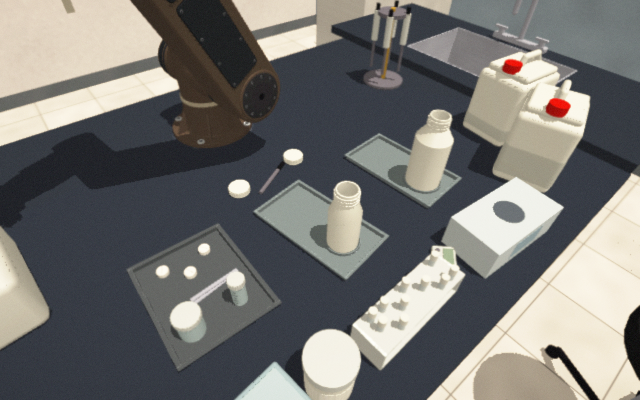

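The top view shows the stock tray on the right: vial (415,157), pot (455,157), a loose spatula (420,184) and tablets at (413,222), (433,207) and (452,223). The large bottle is at (165,150) and the small one at (305,140). I'll write helpers and measure more precisely.

```bash
cat > h.py <<'E'
from cell import env
import cv2,numpy as np
from scipy.spatial.transform import Rotation as R
def cam(name,st=None):
    m=env.camera_model(name)
    K=np.array([[m["fx"],0,m["cx"]],[0,m["fy"],m["cy"]],[0,0,1]]); D=np.array([m["k1"],0,0,0])
    if name=="wrist":
        T=np.eye(4); T[:3,:3]=R.from_euler("xyz",st["tcp_rot"]).as_matrix(); T[:3,3]=st["eef_pos"]
        V=np.linalg.inv(T@m["tool_from_camera"])
    else: V=m["view"]
    return K,D,V
def proj(c,P):
    K,D,V=c; return cv2.projectPoints(np.float64(P).reshape(-1,1,3),cv2.Rodrigues(V[:3,:3])[0],V[:3,3],K,D)[0].reshape(-1,2)
def unproj(c,uv,z):
    K,D,V=c; n=cv2.undistortPoints(np.float64(uv).reshape(-1,1,2),K,D).reshape(-1,2)
    d=np.c_[n,np.ones(len(n))]@V[:3,:3]; o=-V[:3,:3].T@V[:3,3]
    return o+d*((z-o[2])/d[:,2])[:,None]
def shot(name,fn=None):
    st=env.state(); im=env.read_camera(name)
    if fn: cv2.imwrite(f"pics/{fn}.png",im[:,:,::-1])
    return im,cam(name,st),st
def go(x,y,z,yaw=None):
    st=env.state(); p=st["eef_pos"]; M=R.from_euler("xyz",st["tcp_rot"]).as_matrix()
    f=M.T@(np.array([x,y,z])-p)/400
    s="total shift fractions "+str(np.round(f,4))
    if yaw is not None:
        s+=" turn %.4f"%(-((yaw-st["tcp_rot"][2]+np.pi/2)%np.pi-np.pi/2)/np.pi)
    print(s, "pos",np.round(p,1),"rot",np.round(st["tcp_rot"],3))
E
python3 - <<'E'
from h import *
for c in("top","scene"):
    im,cm,st=shot(c)
    for t,z in [("tablet1",9.5),("pot",33),("vial",39),("bottle_large",0),("bottle_small",0)]:
        for d in env.masks_of(t,c):
            u=np.argwhere(d["region"])[:,::-1]; 
            print(c,t,round(d["confidence"],2),u.min(0),u.max(0),len(u),np.round(unproj(cm,[u.mean(0)],z)[0],1))
# tray corners from top
cm=cam("top")
for n,px in {"L":[(153,137),(215,133),(217,246),(153,250)],"S":[(272,130),(336,123),(353,236),(288,243)],"stock":[(387,139),(468,139),(476,243),(388,243)],"spat":[(400,186),(444,183)]}.items():
    print(n,np.round(unproj(cm,px,14)).tolist())
im=env.read_camera("top"); cv2.imwrite("pics/topz.png",cv2.resize(im[110:260,130:490,::-1],None,fx=2.2,fy=2.2,interpolation=cv2.INTER_CUBIC))
E
```

```text
top tablet1 0.61 [428 203] [436 210] 60 [ 485.3 -305.7    9.5]
top tablet1 0.6 [407 217] [417 227] 90 [ 446.7 -254.     9.5]
top pot 0.96 [440 145] [467 170] 539 [ 603.5 -359.5   33. ]
top vial 0.58 [152 133] [217 250] 5437 [487.5 290.1  39. ]
top vial 0.52 [403 148] [423 168] 294 [ 600.6 -256.5   39. ]
top bottle_large 0.59 [138 127] [201 181] 2369 [626.1 358.9   0. ]
top bottle_small 0.81 [289 123] [321 168] 1178 [642.6   6.8   0. ]
scene tablet1 0.6 [184 267] [196 278] 129 [ 483.8 -307.8    9.5]
scene tablet1 0.4 [198 244] [209 254] 105 [ 445.3 -257.2    9.5]
scene pot 0.84 [171 302] [205 342] 1055 [ 598.  -359.2   33. ]
scene vial 0.89 [227 273] [246 304] 468 [ 596.4 -255.8   39. ]
scene bottle_large 0.72 [406 110] [452 190] 2612 [524.9 438.3  -0. ]
scene bottle_small 0.69 [327 181] [362 252] 2139 [563.6  58.9   0. ]
L [[665.0, 401.0, 14.0], [674.0, 238.0, 14.0], [388.0, 217.0, 14.0], [377.0, 375.0, 14.0]]
S [[681.0, 92.0, 14.0], [699.0, -71.0, 14.0], [413.0, -109.0, 14.0], [396.0, 47.0, 14.0]]
stock [[657.0, -200.0, 14.0], [658.0, -409.0, 14.0], [395.0, -407.0, 14.0], [396.0, -192.0, 14.0]]
spat [[535.0, -227.0, 14.0], [543.0, -338.0, 14.0]]
```

View pics/topz.png

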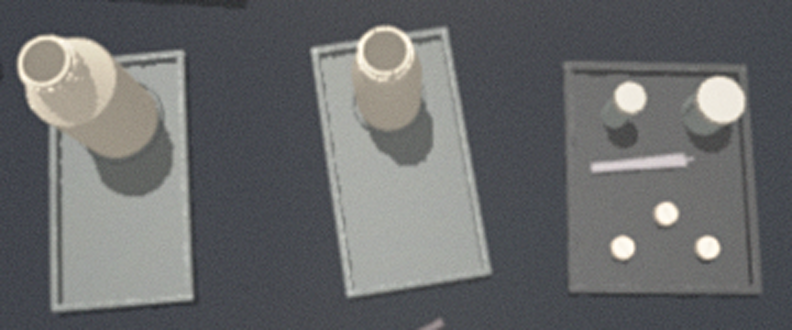

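```bash
python3 - <<'E'
from h import *
cm=cam("top")
print(np.round(unproj(cm,[(150.5,138.2)],208),1),np.round(unproj(cm,[(305,133.6)],168),1))
go(460,-303,150,0)
E
```

```text
[[592.6 313.3 208. ]] [[614.4   2.8 168. ]]
total shift fractions [ 0.9095 -0.5287  0.0936] turn 0.0849 pos [ 164.8 -602.9  187.5] rot [ 3.142 -0.     0.267]
```

```bash
python3 -m pendant '[0.114,-0.066,0.0117,0,0, 0.114,-0.066,0.0117,0,0, 0.114,-0.066,0.0117,0,0, 0.114,-0.066,0.0117,0,0, 0.114,-0.066,0.0117,0,0, 0.114,-0.066,0.0117,0,0, 0.114,-0.066,0.0117,0,0, 0.114,-0.066,0.0117,0,0, 0,0,0,0.0425,0, 0,0,0,0.0425,0]'
python3 - <<'E'
from h import *
im,cm,st=shot("wrist","w1")
for t,z in [("tablet1",9.5),("vial",39)]:
    for d in env.masks_of(t,"wrist"):
        u=np.argwhere(d["region"])[:,::-1]; print(t,round(d["confidence"],2),u.mean(0),len(u),np.round(unproj(cm,[u.mean(0)],z)[0],1))
go(447,-255,40,0)
E
```

```text
t: 2.7
eef_pos: [461.6, -302.3, 149.9]
tcp_rot: [3.141, 0.0, -0.003]
ft_force: [0.1, 0.4, 0.5]
opening: 0.504
tablet1 0.94 [325.02083333 165.42592593] 432 [ 484.  -305.8    9.5]
tablet1 0.64 [278.65342163 200.19646799] 453 [ 446.6 -255.7    9.5]
tablet1 0.58 [366.90864198 199.91111111] 405 [ 446.5 -350.9    9.5]
vial 0.55 [263.3898917   31.20893502] 2216 [ 605.  -252.2   39. ]
total shift fractions [-0.0349 -0.12    0.275 ] turn 0.0007 pos [ 461.1 -303.   150. ] rot [ 3.141e+00 -0.000e+00  2.000e-03]
```

View pics/w1.png

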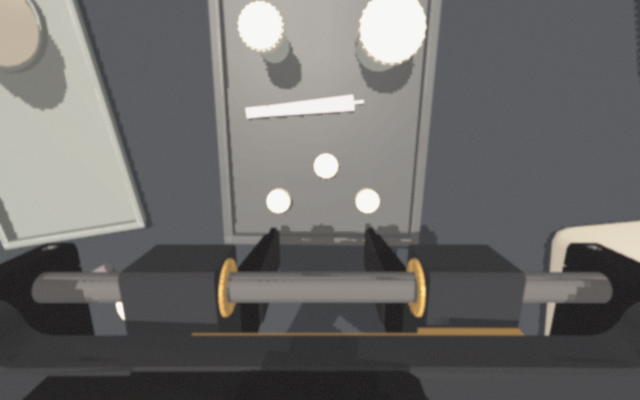

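The wrist view shows three tablets at (325,165), (279,200) and (367,200), and these agree with the top camera. I'll grasp the left one first.

```bash
python3 -m pendant '[-0.0362,-0.118,0,0,0, 0,0,0.12,0,0, 0,0,0.12,0,0, 0,0,0.08,0,0, 0,0,0.037,0,0, 0,0,0,0,0, 0,0,0,0,0]'
python3 - <<'E'
from h import *
im,cm,st=shot("wrist","w2")
go(446.6,-255.7,6,0)
E
```

```text
t: 3.72
eef_pos: [447.1, -256.3, 8.3]
tcp_rot: [3.141, -0.001, 0.0]
ft_force: [-0.4, -0.0, 0.4]
opening: 0.5
total shift fractions [-0.0013 -0.0015  0.0059] turn 0.0001 pos [ 447.1 -256.3    8.4] rot [ 3.14e+00 -2.00e-03  0.00e+00]
```

View pics/w2.png

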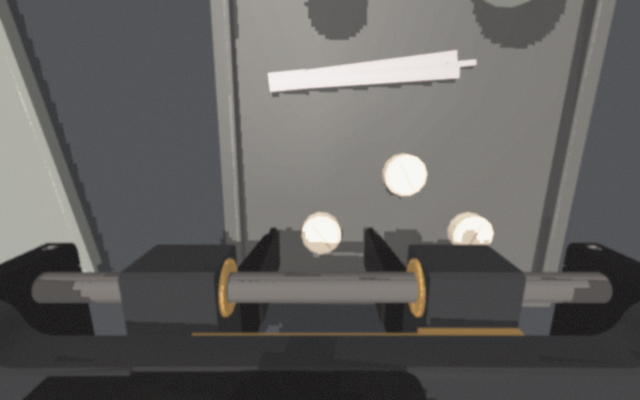

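The tablet at (322,232) is centred between the fingers.

```bash
python3 -m pendant '[0,0,0.007,0,0, 0,0,0,0,1, 0,0,0,0,1, 0,0,0,0,1, 0,0,0,0,1]'; python3 -m pendant '[0,0,-0.1,0,1, 0,0,-0.15,0,1, 0,0,-0.15,0,1, 0,0,-0.15,0,1, 0,0,0,0,1]'
python3 - <<'E'
from h import *
im,cm,st=shot("wrist","w3")
go(470,303,230,0)
E
```

```text
t: 4.4
eef_pos: [446.6, -255.8, 4.4]
tcp_rot: [3.141, -0.0, -0.0]
ft_force: [-0.1, 0.5, 0.2]
opening: 0.135
t: 5.03
eef_pos: [447.8, -256.7, 228.5]
tcp_rot: [3.137, -0.006, -0.0]
ft_force: [0.0, -0.6, -0.8]
opening: 0.005
total shift fractions [ 0.0575 -1.3976 -0.0133] turn -0.0001 pos [ 446.9 -256.   225.9] rot [ 3.139e+00 -3.000e-03 -0.000e+00]
```

View pics/w3.png

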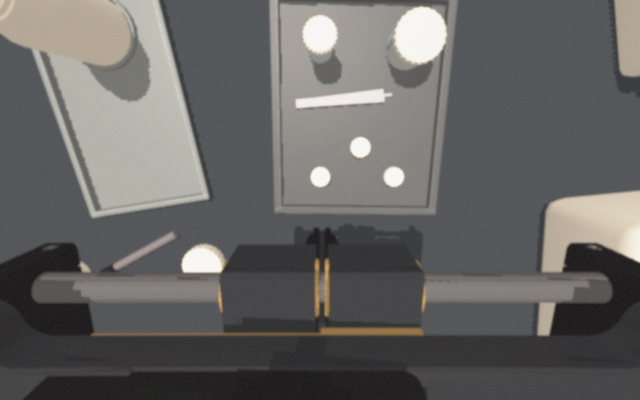

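```bash
python3 - <<'E'
from h import *
im,cm,st=shot("wrist")
for d in env.masks_of("tablet1","wrist"):
        u=np.argwhere(d["region"])[:,::-1]; print(round(d["confidence"],2),u.mean(0),len(u),np.round(unproj(cm,[u.mean(0)],9.5)[0],1))
im,cm,st=shot("top","t3")
for d in env.masks_of("tablet1","top"):
        u=np.argwhere(d["region"])[:,::-1]; print(round(d["confidence"],2),u.mean(0),len(u),np.round(unproj(cm,[u.mean(0)],9.5)[0],1))
im,cm,st=shot("scene","s3")
for d in env.masks_of("tablet1","scene"):
        u=np.argwhere(d["region"])[:,::-1]; print(round(d["confidence"],2),u.mean(0),len(u),np.round(unproj(cm,[u.mean(0)],9.5)[0],1))
import glob
im=cv2.imread("pics/w2.png"); 
st=dict(eef_pos=np.array([447.1,-256.3,8.4]),tcp_rot=np.array([3.14,-.002,0]))
c=cam("wrist",st); print(unproj(c,[(322,232)],9.5), proj(c,[[447.1,-256.3,8.4],[447.1,-256.3,16]]))
E
```

```text
0.82 [394.57746479 174.72183099] 284 [ 447.1 -350.8    9.5]
0.69 [360.86495177 145.89710611] 311 [ 484.  -306.1    9.5]
0.6 [320.74832215 174.59731544] 298 [ 447.4 -255.2    9.5]
0.65 [411.98913043 222.5326087 ] 92 [ 445.5 -253.5    9.5]
0.69 [162.21259843 271.54330709] 127 [ 445.8 -352.1    9.5]
[[ 446.59965662 -256.42960864    9.5       ]] [[321.79506602 230.69191716]
 [321.81673299 234.76871627]]
```

The first grasp missed: the gripper shut to 0.005 and the tablet is still in place. I'll go back, close one step at a time and look before lifting.

```bash
python3 -m pendant '[0,0,0.15,0,0, 0,0,0.15,0,0, 0,0,0.15,0,0, 0,0,0.08,0,0, 0,0,0.02,0,0, 0,0,0.004,0,0, 0,0,0,0,0]'
python3 -m pendant '[0,0,0,0,0.3, 0,0,0,0,0.3,0,0,0,0,0.3]'
python3 - <<'E'
from h import *
im,cm,st=shot("wrist","w4")
go(447,-255.5,4,0)
E
python3 -m pendant '[0,0,0,0,0.5, 0,0,0,0,0.5]'
```

```text
t: 6.25
eef_pos: [447.1, -256.2, 3.9]
tcp_rot: [3.14, -0.001, -0.0]
ft_force: [-0.6, -0.1, 1.4]
opening: 0.498
t: 6.62
eef_pos: [446.7, -255.9, 3.2]
tcp_rot: [3.141, -0.001, -0.0]
ft_force: [-0.3, -0.3, 0.6]
opening: 0.353
total shift fractions [ 0.001  -0.0009 -0.0024] turn -0.0001 pos [ 446.6 -255.9    3. ] rot [ 3.141 -0.    -0.   ]
t: 6.92
eef_pos: [446.5, -255.8, 2.8]
tcp_rot: [3.142, 0.0, -0.0]
ft_force: [1.0, -0.1, 0.8]
opening: 0.258
```

View pics/w4.png

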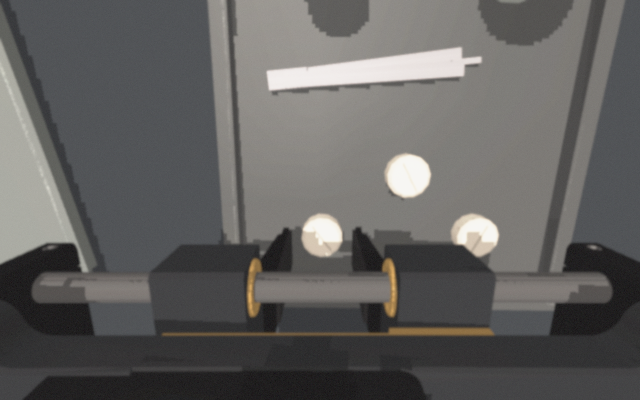

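```bash
python3 -m pendant '[0,0,0,0,0.5,0,0,0,0,1]'; python3 -m pendant '[0,0,0,0,1,0,0,0,0,1]'
python3 - <<'E'
from h import *
im,cm,st=shot("wrist","w5"); print(st)
E
```

```text
t: 7.18
eef_pos: [446.5, -255.8, 2.8]
tcp_rot: [3.142, 0.0, -0.0]
ft_force: [-0.0, 0.3, -0.5]
opening: 0.195
t: 7.42
eef_pos: [446.5, -255.8, 2.8]
tcp_rot: [3.142, 0.0, -0.0]
ft_force: [0.0, 0.4, -0.6]
opening: 0.019
{'t': 7.425, 'joints': array([-6.48609018e-01,  6.11916682e-01,  1.99248283e+00, -1.40470262e-04,
        5.37145644e-01,  9.22521215e-01]), 'qvel': array([0.0001333 , 0.00014194, 0.0010849 , 0.0007516 , 0.00069577,
       0.00109961]), 'tau': array([ 1.36651843e-04, -5.61820686e+01, -1.30475074e+01,  4.02720901e-02,
       -4.36523266e-02,  1.99483334e-04]), 'eef_pos': array([ 446.53377012, -255.81200377,    2.79285828]), 'tcp_rot': array([ 3.14150668e+00,  5.54376385e-06, -2.13220211e-04]), 'ft_force': array([ 0.02781041,  0.44555888, -0.56162864]), 'moment': array([ 0.07030841,  0.02041577, -0.02856592]), 'opening': 0.018551818321049407}
```

View pics/w5.png

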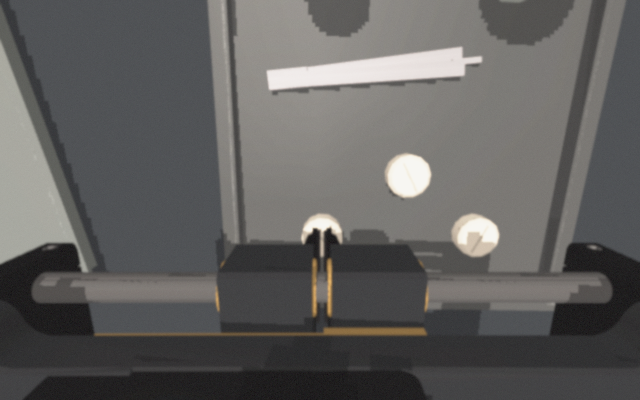

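```bash
python3 - <<'E'
from h import *
im,cm,st=shot("scene","s5"); 
p=proj(cm,[st["eef_pos"],[447,-255.5,9.5],[447,-255.5,2.5]]); print(p)
a=im[170:330,120:280,::-1]; cv2.imwrite("pics/s5z.png",cv2.resize(a,None,fx=3.7,fy=3.7,interpolation=cv2.INTER_CUBIC))
w=cv2.imread("pics/w5.png")[190:320,220:430]; cv2.imwrite("pics/w5z.png",cv2.resize(w,None,fx=3.7,fy=3.7,interpolation=cv2.INTER_CUBIC))
E
```

```text
[[204.80728211 250.93207464]
 [204.4145085  249.14081951]
 [205.05513771 251.07160637]]
```

View pics/s5z.png

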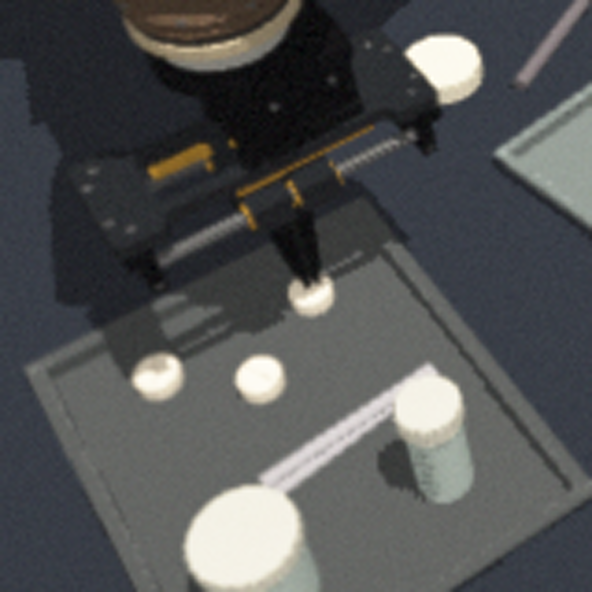

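View pics/w5z.png

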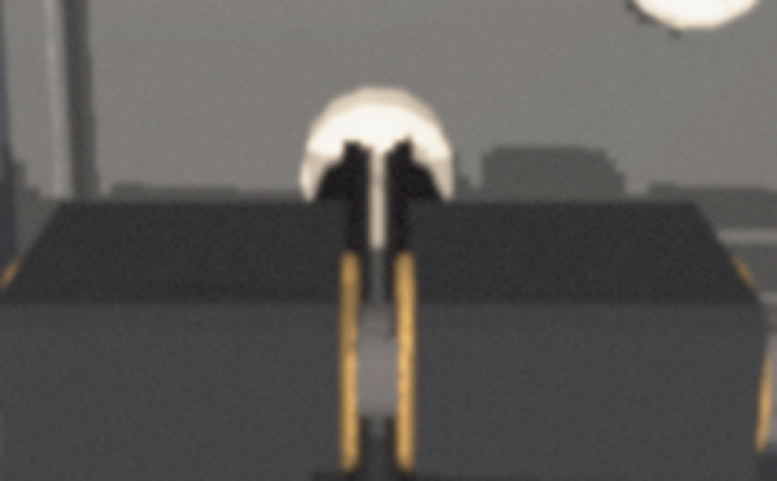

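In the scene view the shut fingertips sit at about tablet-top height, roughly 14 mm above where the reported TCP projects. I'll open the gripper and probe downward in small steps, watching the force.

```bash
python3 -m pendant '[0,0,-0.01,0,1, 0,0,0,0,0, 0,0,0,0,0, 0,0,0,0,0,0,0,0,0,0]'; python3 -m pendant '[0,0,0.01,0,0,0,0,0.004,0,0,0,0,0,0,0]';python3 -m pendant '[0,0,0.005,0,0,0,0,0,0,0]'; 
```

```text
t: 8.15
eef_pos: [446.6, -255.8, 6.8]
tcp_rot: [3.142, 0.0, -0.0]
ft_force: [0.3, 0.4, 0.0]
opening: 0.37
t: 8.52
eef_pos: [446.5, -255.8, 1.0]
tcp_rot: [-3.141, 0.0, -0.0]
ft_force: [-0.8, -0.3, 0.8]
opening: 0.5
t: 8.78
eef_pos: [446.5, -255.8, -0.9]
tcp_rot: [3.142, 0.0, -0.0]
ft_force: [0.1, -0.2, 0.6]
opening: 0.503
```

It reads -0.9 mm, below the tray floor at 2.5 mm, with no contact. So the reported TCP is too low, and I'll keep stepping down.

```bash
python3 -m pendant '[0,0,0.005,0,0,0,0,0,0,0]';python3 -m pendant '[0,0,0.005,0,0,0,0,0,0,0]'; python3 -m pendant '[0,0,0.005,0,0,0,0,0,0,0]'
python3 - <<'E'
from h import *
im,cm,st=shot("scene","s6"); 
a=im[170:330,120:280,::-1]; cv2.imwrite("pics/s6z.png",cv2.resize(a,None,fx=3.7,fy=3.7,interpolation=cv2.INTER_CUBIC))
E
```

```text
t: 9.02
eef_pos: [446.5, -255.8, -2.9]
tcp_rot: [-3.142, 0.0, -0.0]
ft_force: [0.4, -0.4, 0.7]
opening: 0.5
t: 9.28
eef_pos: [446.5, -255.8, -4.9]
tcp_rot: [-3.142, 0.0, -0.0]
ft_force: [-0.3, -0.1, 0.3]
opening: 0.502
t: 9.52
eef_pos: [446.5, -255.8, -6.9]
tcp_rot: [-3.142, 0.0, -0.0]
ft_force: [-0.4, 0.2, -0.5]
opening: 0.498
```

View pics/s6z.png

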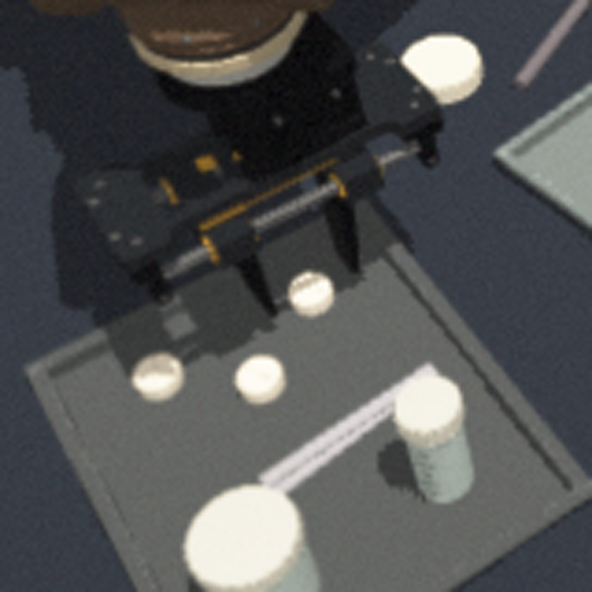

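```bash
python3 -m pendant '[0,0,0.004,0,0,0,0,0,0,0]';python3 -m pendant '[0,0,0.003,0,0,0,0,0,0,0]'; python3 -m pendant '[0,0,0,0,1,0,0,0,0,1,0,0,0,0,1,0,0,0,0,1,0,0,0,0,1]'
```

```text
t: 9.82
eef_pos: [446.5, -255.8, -8.5]
tcp_rot: [-3.142, 0.0, -0.0]
ft_force: [0.2, -0.6, -0.9]
opening: 0.498
t: 10.07
eef_pos: [446.5, -255.8, -9.7]
tcp_rot: [3.142, 0.0, -0.0]
ft_force: [-0.9, 1.1, 0.4]
opening: 0.504
t: 10.7
eef_pos: [446.6, -255.8, -9.6]
tcp_rot: [3.141, -0.0, -0.0]
ft_force: [0.3, 0.7, 0.2]
opening: 0.037
```

```bash
python3 - <<'E'
from h import *
im,cm,st=shot("scene"); im2,cm2,st2=shot("wrist");im3,cm3,_=shot("top")
f=lambda a,s:cv2.resize(a[:,:,::-1],None,fx=s,fy=s,interpolation=cv2.INTER_CUBIC)
cv2.imwrite("pics/c7.png",np.hstack([f(im[205:305,150:250],4),f(im2[185:285,275:375],4)]))
cv2.imwrite("pics/t7.png",f(im3[130:260,370:500],4))
print(proj(cm,[st["eef_pos"]]),proj(cm2,[st["eef_pos"]]),proj(cm3,[st["eef_pos"]]))
E
```

```text
[[205.9291726  254.30438932]] [[321.79118635 230.6323274 ]] [[410.90665815 222.95961279]]
```

View pics/c7.png

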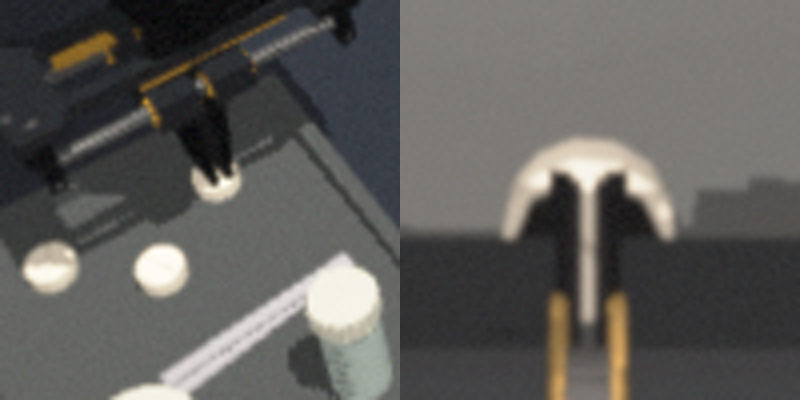

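View pics/t7.png

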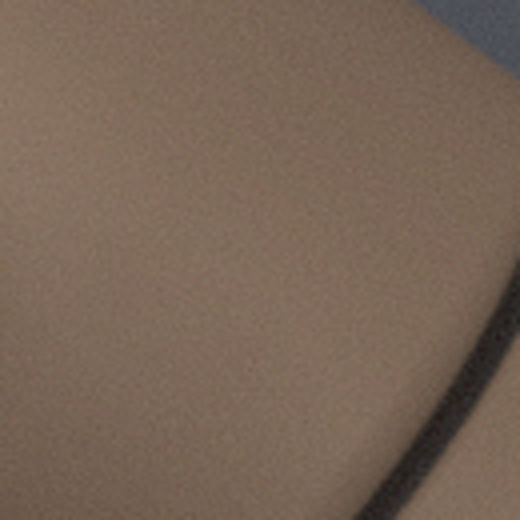

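```bash
python3 - <<'E'
from h import *
st=env.state(); cs=cam("scene"); cw=cam("wrist",st)
for a,b in [((204.5,250.5),(321.5,228.7)),((204.5,249.5),(321.5,229.5)),((204.5,251.5),(321.5,228))]:
    for z in range(-10,40,5):
        A=unproj(cs,[a],z)[0];B=unproj(cw,[b],z)[0]; print(z,np.round(A-B,1)[:2],np.round(B,1)) if abs(A[0]-B[0])<6 else 0
    print()
# camera centre
V=cs[2];print(-V[:3,:3].T@V[:3,3]); V=cw[2];print(-V[:3,:3].T@V[:3,3])
E
```

```text
10 [-3.8 -1.5] [ 454.7 -255.6   10. ]
15 [-1.4 -2.5] [ 456.5 -255.7   15. ]
20 [ 0.9 -3.5] [ 458.2 -255.7   20. ]
25 [ 3.3 -4.5] [ 460.  -255.7   25. ]
30 [ 5.7 -5.4] [ 461.7 -255.7   30. ]

10 [-5.8 -0.3] [ 454.3 -255.6   10. ]
15 [-3.4 -1.2] [ 456.  -255.6   15. ]
20 [-1.1 -2.2] [ 457.8 -255.7   20. ]
25 [ 1.3 -3.2] [ 459.5 -255.7   25. ]
30 [ 3.7 -4.2] [ 461.3 -255.7   30. ]

5 [-4.1 -1.9] [ 453.4 -255.6    5. ]
10 [-1.7 -2.8] [ 455.2 -255.6   10. ]
15 [ 0.6 -3.8] [ 456.9 -255.7   15. ]
20 [ 3.  -4.7] [ 458.6 -255.7   20. ]
25 [ 5.4 -5.7] [ 460.4 -255.7   25. ]

[ 982.67390599 -383.23342084  656.91613079]
[ 516.77432594 -255.81476577  187.96047357]
```

Triangulating the tip's front edge gives true z ≈ 17 with -9.6 reported, so the offset is about 26 mm. I'll open up and probe for the floor.

```bash
python3 -c "
from cell import env;print(env.grasp_offset)"; python3 -m pendant '[0,0,-0.01,0,1, 0,0,0,0,0, 0,0,0,0,0, 0,0,0,0,0,0,0,0,0,0]'; python3 -m pendant '[0,0,0.015,0,0,0,0,0.005,0,0,0,0,0,0,0]';python3 -m pendant '[0,0,0.005,0,0,0,0,0,0,0]';python3 -m pendant '[0,0,0.005,0,0,0,0,0,0,0]'
```

```text
18.8
t: 11.48
eef_pos: [446.5, -255.8, -5.6]
tcp_rot: [3.142, 0.0, -0.0]
ft_force: [-0.5, 0.3, -0.1]
opening: 0.368
t: 11.85
eef_pos: [446.4, -255.7, -13.9]
tcp_rot: [-3.141, 0.0, -0.0]
ft_force: [-0.6, 0.5, 0.5]
opening: 0.5
t: 12.1
eef_pos: [446.5, -255.8, -15.7]
tcp_rot: [-3.142, 0.0, -0.0]
ft_force: [0.6, 0.4, -0.6]
opening: 0.497
t: 12.35
eef_pos: [446.5, -255.8, -17.7]
tcp_rot: [3.142, 0.0, -0.0]
ft_force: [0.7, -0.7, -0.5]
opening: 0.504
```

```bash
python3 -m pendant '[0,0,0.005,0,0,0,0,0,0,0]'; python3 -m pendant '[0,0,0,0,1,0,0,0,0,1,0,0,0,0,1,0,0,0,0,1,0,0,0,0,1]'
python3 - <<'E'
from h import *
im,cm,st=shot("scene"); im2,cm2,st2=shot("wrist")
f=lambda a,s:cv2.resize(a[:,:,::-1],None,fx=s,fy=s,interpolation=cv2.INTER_CUBIC)
cv2.imwrite("pics/c8.png",np.hstack([f(im[205:305,150:250],4),f(im2[185:285,275:375],4)]))
E
```

```text
t: 12.6
eef_pos: [446.5, -255.8, -19.7]
tcp_rot: [-3.142, 0.0, -0.0]
ft_force: [-0.5, 0.0, 0.1]
opening: 0.496
t: 13.22
eef_pos: [446.6, -255.8, -19.6]
tcp_rot: [3.141, -0.0, -0.0]
ft_force: [0.5, 0.9, 0.5]
opening: 0.247
```

View pics/c8.png

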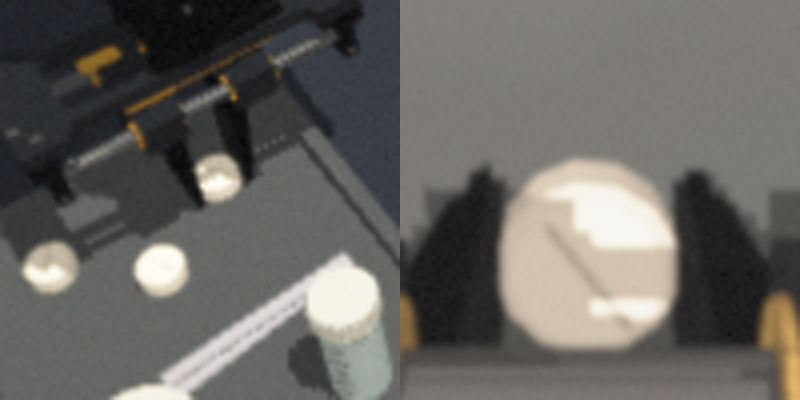

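The tablet is gripped at opening 0.247, so it fills the gap, and the true tip is about 26 mm above the reported TCP. I'll lift it and carry it toward the small bottle.

```bash
python3 -m pendant '[0,0,-0.03,0,1,0,0,-0.13,0,1,0,0,-0.13,0,1,0,0,-0.13,0,1,0.057,-0.129,0,0,1,0.057,-0.129,0,0,1,0.057,-0.129,0,0,1,0.057,-0.129,0,0,1,0.057,-0.129,0,0,1,0,0,0,0,1]'
python3 - <<'E'
from h import *
im,cm,st=shot("wrist","w9")
go(614.4,2.8,165,0)
for d in env.masks_of("bottle_small","wrist"): 
    u=np.argwhere(d["region"])[:,::-1]; print(d["confidence"],u.min(0),u.max(0))
print(proj(cm,[[614.4,2.8,168]]))
s,c2,_=shot("scene","s9")
E
```

```text
t: 14.58
eef_pos: [561.3, 5.3, 149.0]
tcp_rot: [-3.141, -0.001, 0.004]
ft_force: [0.0, -0.3, 0.3]
opening: 0.25
total shift fractions [ 0.1344  0.0026 -0.0404] turn 0.0009 pos [560.6   3.7 148.8] rot [ 3.141e+00 -0.000e+00  3.000e-03]
0.67 [276  87] [374 190]
[[326.69784718 150.63320402]]
```

View pics/w9.png

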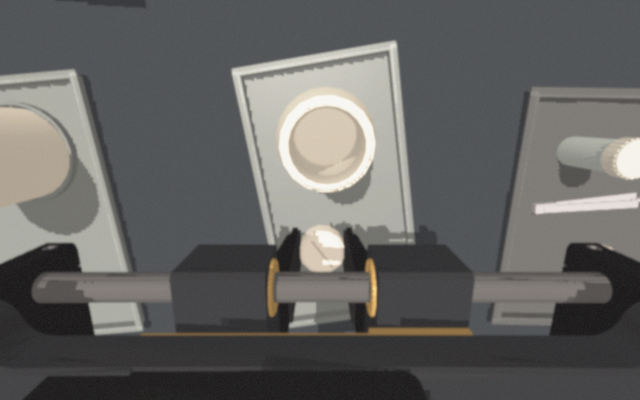

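View pics/s9.png

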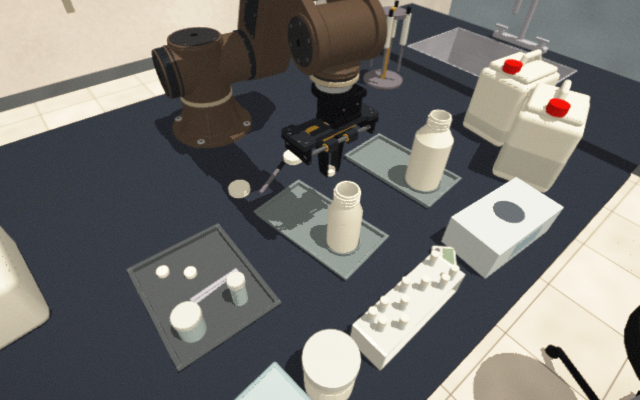

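```bash
python3 - <<'E'
from h import *
f=lambda a,s:cv2.resize(a[:,:,::-1],None,fx=s,fy=s,interpolation=cv2.INTER_CUBIC)
im,cs,st=shot("scene"); 
im2,cw,_=shot("wrist")
cv2.imwrite("pics/c10.png",np.hstack([f(im[130:230,290:390],4),f(im2[185:285,275:375],4)]))
V=cs[2]; 
for u,v in [((331,171),(321.5,248))]:
    for z in range(130,200,10):
        A=unproj(cs,[u],z)[0];B=unproj(cw,[v],z)[0]; print(z,np.round(A,1),np.round(B,1))
E
```

```text
130 [522.2  43.  130. ] [540.4   1.6 130. ]
140 [531.   34.9 140. ] [544.6   1.6 140. ]
150 [539.7  26.8 150. ] [548.8   1.5 150. ]
160 [548.5  18.7 160. ] [552.9   1.5 160. ]
170 [557.2  10.6 170. ] [557.1   1.5 170. ]
180 [565.9   2.5 180. ] [561.2   1.5 180. ]
190 [574.7  -5.6 190. ] [565.4   1.5 190. ]
```

View pics/c10.png

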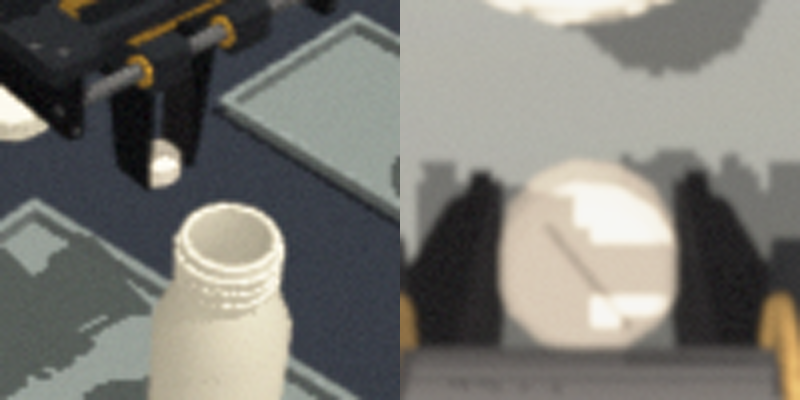

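```bash
python3 - <<'E'
from h import *
st=env.state()
print(unproj(cam("scene"),[(347.5,189.3)],169),unproj(cam("wrist",st),[(327,143)],169),unproj(cam("wrist",st),[(327,143)],169-26))
print(env.landmark_of("bottle_small","wrist"))
E
```

```text
[[618.68525517   0.70377149 169.        ]] [[617.56862216  -1.8095393  169.        ]] [[615.6811975   -2.22852131 143.        ]]
[{'xyz': [615.1, 4.3, -1.1], 'confidence': 0.72}]
```

```bash
python3 -m pendant '[0,0,-0.035,0,1,0,0,0,0,1,0.07,0.004,0,0,1,0.071,0.004,0,0,1,0,0,0.01,0,1,0,0,0,0,1]'
python3 - <<'E'
from h import *
f=lambda a,s:cv2.resize(a[:,:,::-1],None,fx=s,fy=s,interpolation=cv2.INTER_CUBIC)
im,cs,st=shot("scene"); 
im2,cw,_=shot("wrist")
cv2.imwrite("pics/c11.png",np.hstack([f(im[130:230,290:390],4),f(im2[170:290,260:380],3.34)[:400]]))
print(st["eef_pos"])
E
```

```text
t: 15.62
eef_pos: [616.1, -1.0, 157.8]
tcp_rot: [-3.141, 0.001, -0.0]
ft_force: [-0.2, -0.2, 0.3]
opening: 0.245
[616.08270745  -1.01691222 157.80750021]
```

View pics/c11.png

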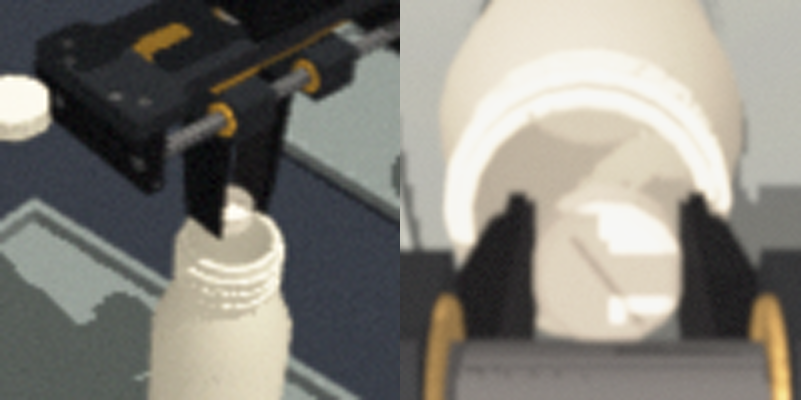

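```bash
python3 - <<'E'
from h import *
im2,cw,st=shot("wrist"); im,cs,_=shot("scene")
t=np.linspace(0,2*np.pi,80)
def ring(cx,cy,z,r): return np.c_[cx+r*np.cos(t),cy+r*np.sin(t),0*t+z]
def draw(im,c,rings,box,s):
    a=cv2.resize(im[box[0]:box[1],box[2]:box[3],::-1],None,fx=s,fy=s,interpolation=cv2.INTER_CUBIC)
    for R_,col in rings:
        p=((proj(c,R_)-[box[2],box[0]]+.5)*s).astype(int); cv2.polylines(a,[p],True,col,1)
    return a
rs=[(ring(616,1,169,24.5),(0,0,255)),(ring(616,1,169,21),(0,160,0)),(ring(616,-1,177,12.5),(255,0,0))]
cv2.imwrite("pics/o1.png",np.hstack([draw(im,cs,rs,(150,250,300,400),4),draw(im2,cw,rs,(170,290,260,380),3.34)[:400]]))
E
```

```text
(no output)
```

View pics/o1.png

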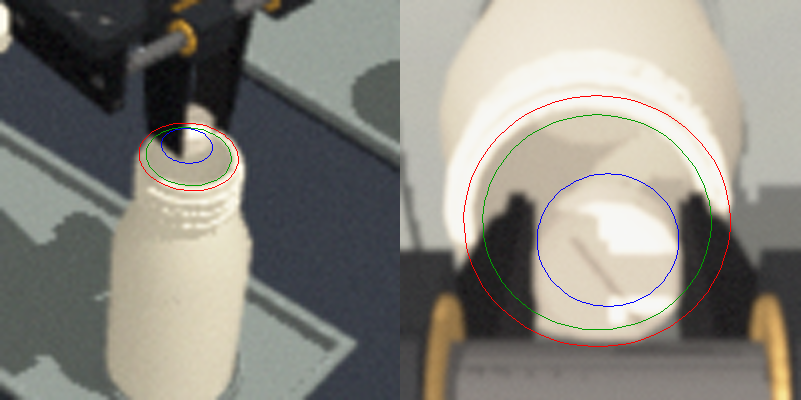

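Overlays put the small mouth at about (616, 2, 169), with the tablet roughly 3 mm to the -y side. I'll nudge +y, lower slightly and release.

```bash
python3 -m pendant '[0,-0.0065,0.01,0,1,0,0,0,0,1,0,0,0,0,0,0,0,0,0,0,0,0,0,0,0,0,0,0,0,0]'; python3 -m pendant '[0,0,-0.1,0,0,-0.14,0,-0.05,0,0,0,0,0,0,0,0,0,0,0,0]'
python3 - <<'E'
from h import *
im2,cw,st=shot("wrist","w12"); im,cs,_=shot("scene","s12")
go(484,-305.8,150,0)
go(450,-200,150,0)
E
```

```text
t: 16.58
eef_pos: [617.0, 1.5, 154.4]
tcp_rot: [3.141, -0.0, -0.0]
ft_force: [0.8, -0.8, -0.0]
opening: 0.498
t: 17.08
eef_pos: [561.5, 1.5, 214.6]
tcp_rot: [3.141, -0.001, -0.0]
ft_force: [1.9, -0.2, 0.6]
opening: 0.5
total shift fractions [-0.1938  0.7684  0.1596] turn -0.0001 pos [561.6   1.5 213.8] rot [ 3.142  0.    -0.   ]
total shift fractions [-0.2788  0.5039  0.1597] turn -0.0001 pos [561.6   1.5 213.8] rot [ 3.142  0.    -0.   ]
```

View pics/w12.png

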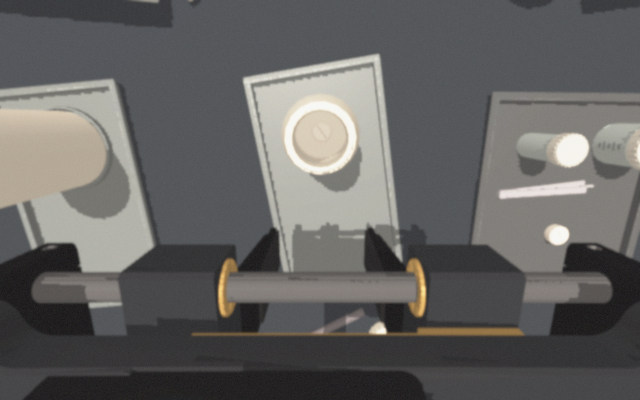

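The tablet is inside the small bottle at (322,131). Next is the middle tablet.

```bash
python3 -m pendant '[-0.0323,0.128,0.02,0,0,-0.0323,0.128,0.02,0,0,-0.0323,0.128,0.02,0,0,-0.0323,0.128,0.02,0,0,-0.0323,0.128,0.02,0,0,-0.0323,0.128,0.02,0,0,0,0,0.14,0,0,0,0,0.14,0,0,0,0,0.1,0,0,0,0,0,0,0]'
python3 - <<'E'
from h import *
im2,cw,st=shot("wrist","w13")
go(484,-305.8,-20,0)
E
```

```text
t: 18.42
eef_pos: [482.4, -304.8, 11.3]
tcp_rot: [-3.138, 0.005, -0.0]
ft_force: [-0.2, 0.5, -0.2]
opening: 0.502
total shift fractions [0.0018 0.0008 0.0835] turn -0.0001 pos [ 483.3 -305.5   13.4] rot [-3.14e+00  2.00e-03 -0.00e+00]
```

View pics/w13.png

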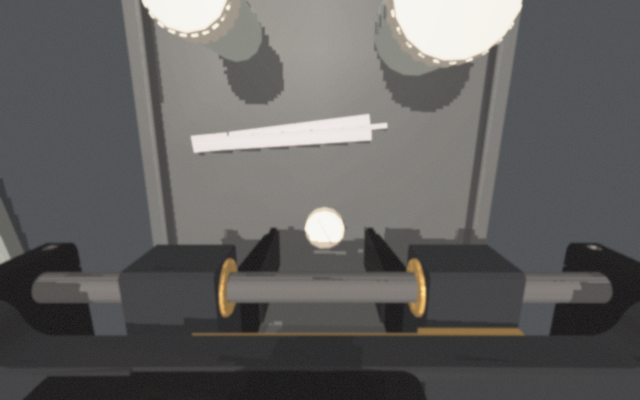

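```bash
python3 -m pendant '[0.0015,0,0.06,0,0,0,0,0.0235,0,0,0,0,0,0,1,0,0,0,0,1,0,0,0,0,1,0,0,0,0,1,0,0,-0.02,0,1,0,0,-0.1,0,1,0,0,-0.14,0,1,0,0,-0.14,0,1]'
python3 -m pendant '[0,0,-0.14,0,1,0.013,-0.154,0,0,1,0.013,-0.154,0,0,1,0.013,-0.154,0,0,1,0.013,-0.154,0,0,1,0.013,-0.154,0,0,1,0.013,-0.154,0,0,1,0.013,-0.154,0,0,1,0.013,-0.154,0,0,1,0.013,-0.154,0,0,1]'
python3 -m pendant '[0.013,-0.154,0,0,1,0,0,0,0,1,0,0,0,0,1]'
python3 - <<'E'
from h import *
im2,cw,st=shot("wrist","w14"); im,cs,_=shot("scene","s14")
go(535,310,195,0)
print(env.landmark_of("bottle_large","wrist"),env.landmark_of("bottle_large","scene"))
E
```

```text
t: 19.73
eef_pos: [483.7, -305.4, 143.1]
tcp_rot: [-3.141, 0.0, -0.0]
ft_force: [0.3, -0.4, -1.1]
opening: 0.246
t: 20.98
eef_pos: [530.6, 250.8, 197.5]
tcp_rot: [3.142, -0.0, -0.0]
ft_force: [1.3, -0.2, 0.2]
opening: 0.248
t: 21.35
eef_pos: [535.8, 310.0, 197.0]
tcp_rot: [3.141, 0.0, 0.0]
ft_force: [0.3, -0.9, 0.5]
opening: 0.246
total shift fractions [-0.0029 -0.0021  0.0055] turn -0.0005 pos [536.2 309.1 197.2] rot [ 3.141e+00  0.000e+00 -1.000e-03]
[{'xyz': [591.8, 311.3, 6.5], 'confidence': 0.64}] [{'xyz': [590.2, 315.5, 1.8], 'confidence': 0.62}, {'xyz': [548.8, -9.3, 3.1], 'confidence': 0.19}]
```

View pics/w14.png

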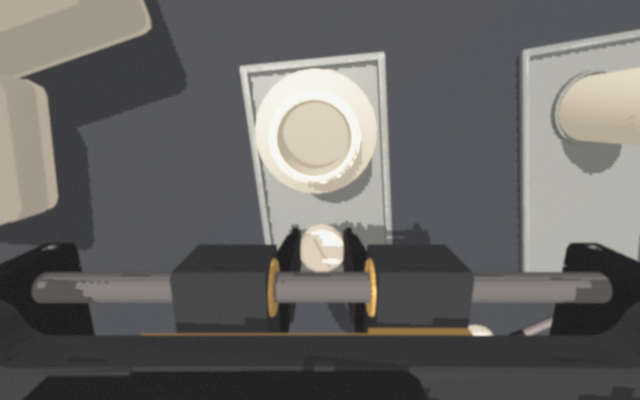

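View pics/s14.png

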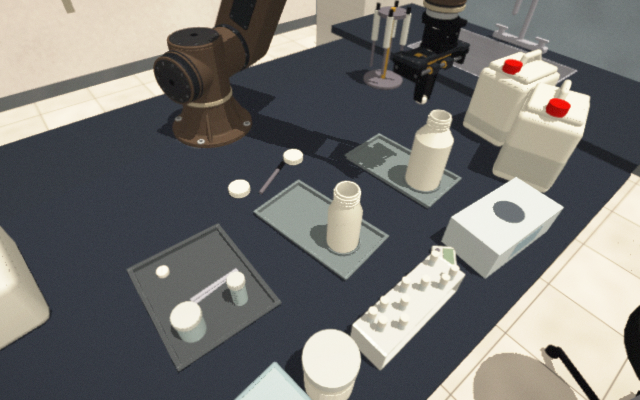

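```bash
cat >> h.py <<'E'
_t=np.linspace(0,2*np.pi,80)
def ring(cx,cy,z,r): return np.c_[cx+r*np.cos(_t),cy+r*np.sin(_t),0*_t+z]
def draw(im,c,rings,box,s):
    a=cv2.resize(im[box[0]:box[1],box[2]:box[3],::-1],None,fx=s,fy=s,interpolation=cv2.INTER_CUBIC)
    for R_,col in rings:
        p=((proj(c,R_)-[box[2],box[0]]+.5)*s).astype(int); cv2.polylines(a,[p],True,col,1)
    return a
E
python3 - <<'E'
from h import *
im2,cw,st=shot("wrist"); im,cs,_=shot("scene");
print(unproj(cw,[(316.5,136.5)],209))
rs=[(ring(592.5,313,209,24.5),(0,0,255)),(ring(592.5,313,209,21),(0,160,0))]
cv2.imwrite("pics/o2.png",np.hstack([draw(im,cs,rs,(80,180,390,490),4),draw(im2,cw,rs,(80,180,265,365),4)]))
E
```

```text
[[596.74793202 311.97016975 209.        ]]
```

View pics/o2.png

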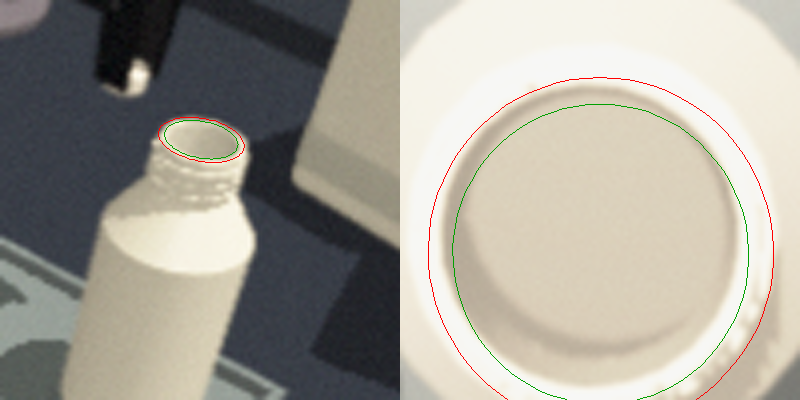

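```bash
python3 -m pendant '[0.073,-0.006,0,0,1,0.0715,-0.006,0,0,1,0,0,0.01,0,1,0,0,0,0,1]'
python3 - <<'E'
from h import *
im2,cw,st=shot("wrist"); im,cs,_=shot("scene"); print(st["eef_pos"])
rs=[(ring(594,314,209,24.5),(0,0,255)),(ring(594,314,209,21),(0,160,0))]
cv2.imwrite("pics/o3.png",np.hstack([draw(im,cs,rs,(80,180,390,490),4),draw(im2,cw,rs,(170,290,260,380),3.34)[:400]]))
E
```

```text
t: 22.15
eef_pos: [593.3, 314.6, 192.4]
tcp_rot: [3.141, 0.001, -0.001]
ft_force: [0.8, -0.3, 0.2]
opening: 0.245
[593.29620759 314.64243947 192.35658065]
```

View pics/o3.png

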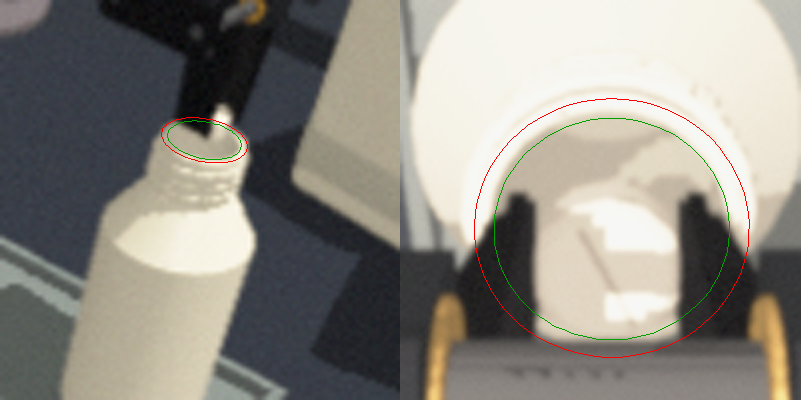

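Tablet and mouth are aligned to within about 1 mm, so I'll release.

```bash
python3 -m pendant '[0,0,0,0,0,0,0,0,0,0,0,0,0,0,0,0,0,0,0,0,0,0,-0.1,0,0,-0.14,0,0,0,0,0,0,0,0,0,0,0,0,0,0]'
python3 - <<'E'
from h import *
im2,cw,st=shot("wrist","w15")
go(446.7,-350.5,165,0)
E
```

```text
t: 23.25
eef_pos: [538.3, 315.4, 233.3]
tcp_rot: [-3.141, -0.001, 0.0]
ft_force: [0.2, -0.9, 0.6]
opening: 0.503
total shift fractions [-0.2294  1.6646  0.1697] turn -0.0001 pos [538.6 315.3 233. ] rot [-3.141e+00 -1.000e-03 -0.000e+00]
```

View pics/w15.png

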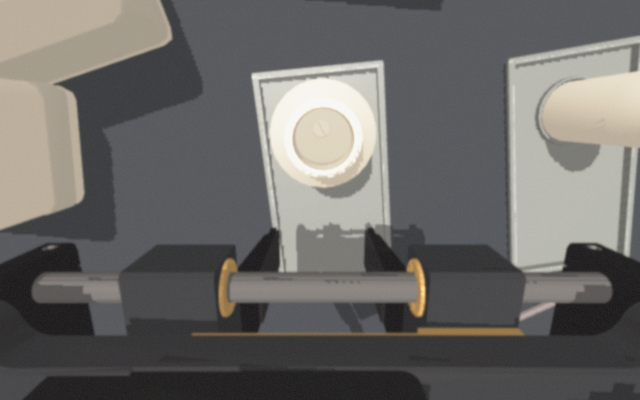

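The tablet is in the large bottle at (321,129). Now the third tablet.

```bash
python3 -m pendant '[-0.0209,0.1513,0,0,0,-0.0209,0.1513,0,0,0,-0.0209,0.1513,0,0,0,-0.0209,0.1513,0,0,0,-0.0209,0.1513,0,0,0,-0.0209,0.1513,0,0,0,-0.0209,0.1513,0,0,0,-0.0209,0.1513,0,0,0,-0.0209,0.1513,0,0,0,-0.0209,0.1513,0,0,0]'
python3 -m pendant '[-0.0209,0.1513,0,0,0,0,0,0.15,0,0,0,0,0.15,0,0,0,0,0.15,0,0,0,0,0.1,0,0,0,0,0,0,0]'
python3 - <<'E'
from h import *
im2,cw,st=shot("wrist","w16")
go(446.7,-350.7,-20,0)
for d in env.masks_of("tablet1","wrist"):
        u=np.argwhere(d["region"])[:,::-1]; print(round(d["confidence"],2),u.mean(0),len(u),np.round(unproj(cw,[u.mean(0)],9.5)[0],1))
E
```

```text
t: 24.55
eef_pos: [454.0, -292.9, 232.8]
tcp_rot: [3.141, -0.0, -0.001]
ft_force: [1.1, 0.7, 0.2]
opening: 0.5
t: 25.3
eef_pos: [444.9, -350.2, 10.2]
tcp_rot: [-3.138, 0.004, -0.001]
ft_force: [-0.3, -0.3, 0.7]
opening: 0.499
total shift fractions [ 0.0023 -0.0005  0.0809] turn -0.0002 pos [ 445.8 -350.9   12.4] rot [-3.14e+00  1.00e-03 -1.00e-03]
0.58 [322.78918495 228.22257053] 1276 [ 446.3 -350.8    9.5]
```

View pics/w16.png

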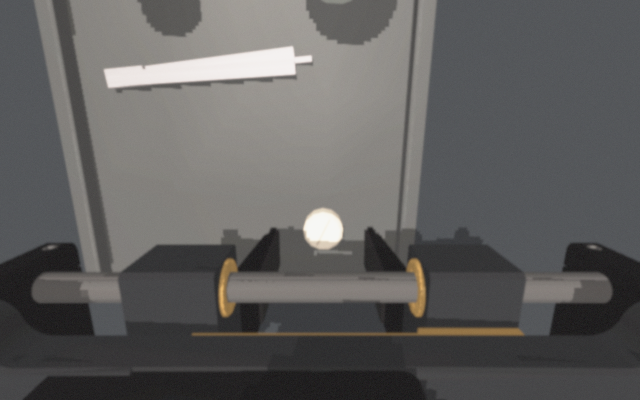

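```bash
python3 -m pendant '[0.0015,0,0.06,0,0,0,0,0.021,0,0,0,0,0,0,1,0,0,0,0,1,0,0,0,0,1,0,0,0,0,1,0,0,-0.02,0,1,0,0,-0.1,0,1,0,0,-0.14,0,1,0,0,-0.145,0,1]'
python3 -m pendant '[0,0,-0.145,0,1,0.0209,-0.1511,0,0,1,0.0209,-0.1511,0,0,1,0.0209,-0.1511,0,0,1,0.0209,-0.1511,0,0,1,0.0209,-0.1511,0,0,1,0.0209,-0.1511,0,0,1,0.0209,-0.1511,0,0,1,0.0209,-0.1511,0,0,1,0.0209,-0.1511,0,0,1]'
python3 -m pendant '[0.0209,-0.1511,0,0,1,0.0209,-0.1511,0,0,1,0,0,0,0,1,0,0,0,0,1]'
python3 - <<'E'
from h import *
im2,cw,st=shot("wrist","w17"); 
go(594,314.5,197,0)
E
```

```text
t: 26.65
eef_pos: [446.1, -350.2, 144.6]
tcp_rot: [-3.141, 0.0, -0.0]
ft_force: [0.6, -0.0, -0.1]
opening: 0.243
t: 27.9
eef_pos: [521.6, 195.5, 201.2]
tcp_rot: [3.142, -0.0, -0.0]
ft_force: [1.0, -0.3, 0.4]
opening: 0.248
t: 28.4
eef_pos: [538.1, 313.9, 200.5]
tcp_rot: [3.141, 0.001, 0.0]
ft_force: [-0.2, -1.1, 0.1]
opening: 0.246
total shift fractions [ 0.1392 -0.0029  0.0092] turn -0.0002 pos [538.3 313.4 200.7] rot [ 3.141e+00  0.000e+00 -1.000e-03]
```

View pics/w17.png

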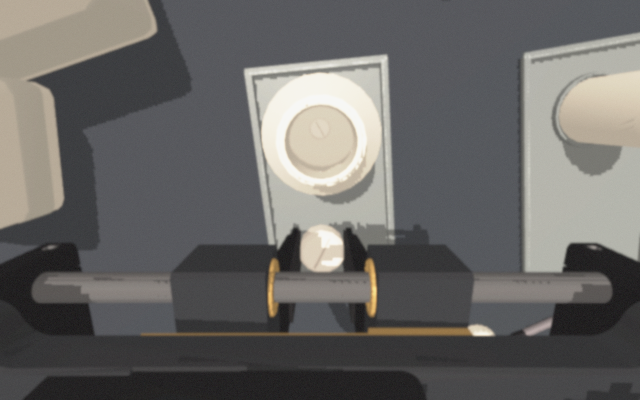

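```bash
python3 -m pendant '[0.07,-0.0015,0,0,1,0.0695,-0.0015,0,0,1,0,0,0.02,0,1,0,0,0,0,1]'
python3 - <<'E'
from h import *
im2,cw,st=shot("wrist"); im,cs,_=shot("scene"); print(st["eef_pos"])
rs=[(ring(594,314,209,24.5),(0,0,255)),(ring(594,314,209,21),(0,160,0))]
cv2.imwrite("pics/o4.png",np.hstack([draw(im,cs,rs,(80,180,390,490),4),draw(im2,cw,rs,(170,290,260,380),3.34)[:400]]))
E
```

```text
t: 28.95
eef_pos: [593.6, 314.3, 191.8]
tcp_rot: [3.141, 0.002, -0.002]
ft_force: [-0.5, 0.2, -0.1]
opening: 0.247
[593.57089451 314.27286912 191.83224798]
```

View pics/o4.png

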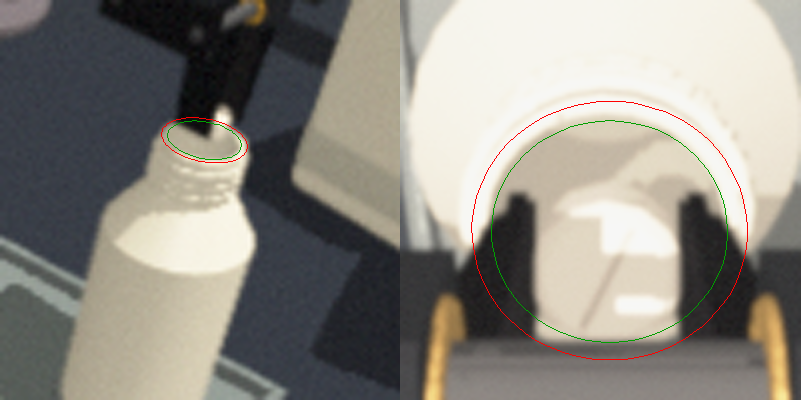

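```bash
python3 -m pendant '[0,0,0,0,0,0,0,0,0,0,0,0,0,0,0,0,0,0,0,0,0,0,-0.1,0,0,-0.14,0,0,0,0,0,0,0,0,0,0,0,0,0,0]'
python3 - <<'E'
from h import *
im2,cw,st=shot("wrist","w18")
go(540,-358,150,0)
E
```

```text
t: 30.05
eef_pos: [538.7, 315.7, 232.9]
tcp_rot: [-3.141, -0.001, 0.0]
ft_force: [0.2, 0.3, 0.1]
opening: 0.502
total shift fractions [0.0028 1.684  0.2065] turn -0.0001 pos [539.  315.6 232.6] rot [-3.142e+00 -1.000e-03 -0.000e+00]
```

View pics/w18.png

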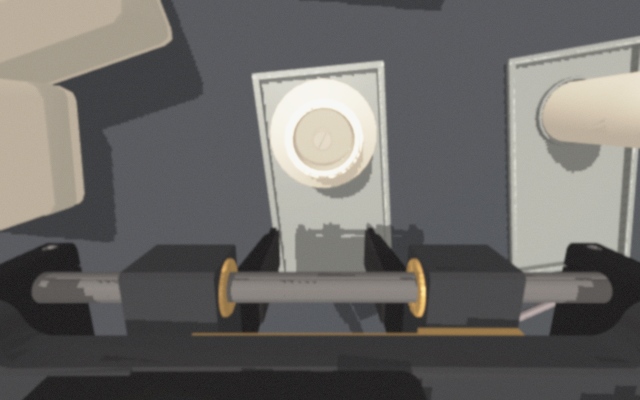

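```bash
python3 -m pendant '[0,0.1554,0.02,0,0,0,0.154,0.02,0,0,0,0.1535,0.02,0,0,0,0.1535,0.02,0,0,0,0.1535,0.02,0,0,0,0.1535,0.02,0,0,0,0.1535,0.02,0,0,0,0.1535,0.02,0,0,0,0.1535,0.02,0,0,0,0.1535,0.02,0,0]'
python3 -m pendant '[0,0.02,0,0,0,0,0,0,0,0]'
python3 - <<'E'
from h import *
im2,cw,st=shot("wrist","w19"); print(st["eef_pos"])
for t,z in (("pot",64.5),("vial",76.5)):
    print(t,env.landmark_of(t,"wrist"))
    for d in env.masks_of(t,"wrist"):
        u=np.argwhere(d["region"])[:,::-1]; print(round(d["confidence"],2),u.min(0),u.max(0),len(u))
E
```

```text
t: 31.35
eef_pos: [538.4, -302.3, 151.9]
tcp_rot: [3.141, -0.0, -0.001]
ft_force: [0.7, 0.3, -0.3]
opening: 0.5
t: 31.6
eef_pos: [538.2, -307.9, 152.0]
tcp_rot: [-3.141, 0.001, -0.002]
ft_force: [-0.0, -0.1, 0.5]
opening: 0.5
[ 538.16904804 -307.87986895  151.98546255]
pot [{'xyz': [596.1, -358.2, 6.2], 'confidence': 0.95}, {'xyz': [541.9, -5.0, -1.1], 'confidence': 0.36}]
0.97 [347  94] [410 156] 3092
vial [{'xyz': [594.4, -254.2, 1.5], 'confidence': 0.63}]
0.73 [238 108] [285 149] 1528
```

View pics/w19.png

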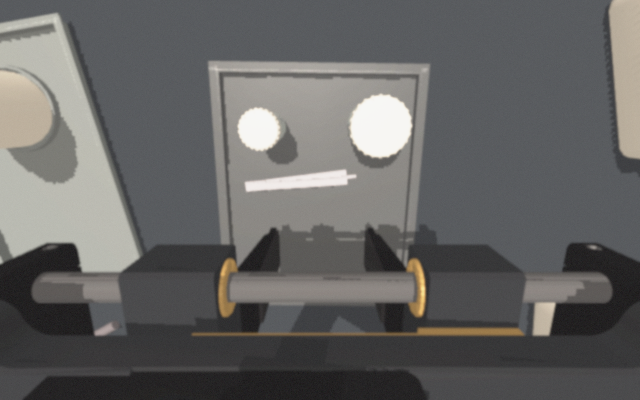

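```bash
python3 - <<'E'
from h import *
cw=cam("wrist",env.state())
print(unproj(cw,[(380,126.5)],64.5),unproj(cw,[(260,129.5)],76.5))
cs=cam("scene"); ct=cam("top")
go(598,-358,90,0)
im,_,_=shot("top"); 
rs=[(ring(598,-358,64.5,27),(0,0,255)),(ring(597,-255,76.5,17),(0,0,255))]
rs2=rs+[(ring(598,-358,2.5,24.5),(0,255,0)),(ring(597,-255,2.5,15),(0,255,0))]
i2,_,_=shot("scene")
cv2.imwrite("pics/o5.png",np.hstack([draw(im,ct,rs,(110,210,390,490),4),draw(i2,cs,rs2,(255,355,160,260),4)]))
E
```

```text
[[ 602.15360321 -356.28913144   64.5       ]] [[ 599.9464687  -254.98585829   76.5       ]]
total shift fractions [0.1482 0.1298 0.1576] turn 0.0004 pos [ 538.6 -306.1  153. ] rot [ 3.141e+00 -0.000e+00  1.000e-03]
```

View pics/o5.png

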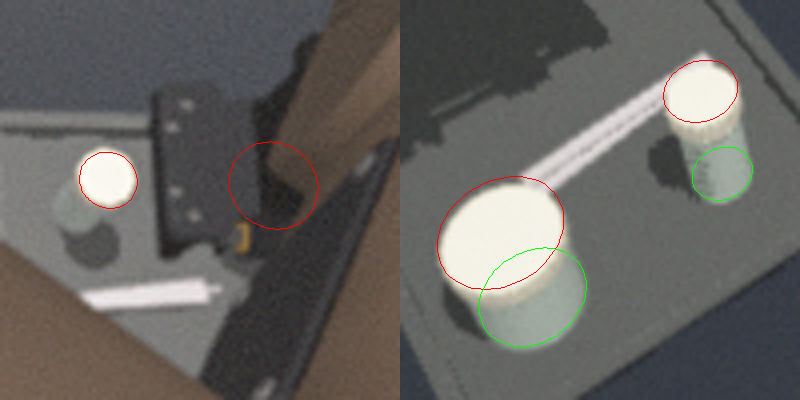

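```bash
python3 -m pendant '[0.076,0.064,0,0,-1,0.076,0.064,0,0,-1,0,0,0,0,-1,0,0,0,0,-1,0,0,0.1,0,-1,0,0,0.08,0,-1,0,0,0,0,-1]'
python3 - <<'E'
from h import *
im2,cw,st=shot("wrist","w20"); go(599.5,-357.3,16,0)
im,cs,_=shot("scene"); cv2.imwrite("pics/o6.png",draw(im,cs,[],(215,365,110,310),4))
E
```

```text
t: 32.83
eef_pos: [597.6, -357.2, 79.0]
tcp_rot: [-3.139, 0.003, 0.0]
ft_force: [-0.6, -0.5, 0.1]
opening: 0.998
total shift fractions [ 0.0025 -0.0013  0.1622] turn 0.0000 pos [ 598.6 -357.9   80.9] rot [-3.141e+00  1.000e-03  0.000e+00]
```

View pics/w20.png

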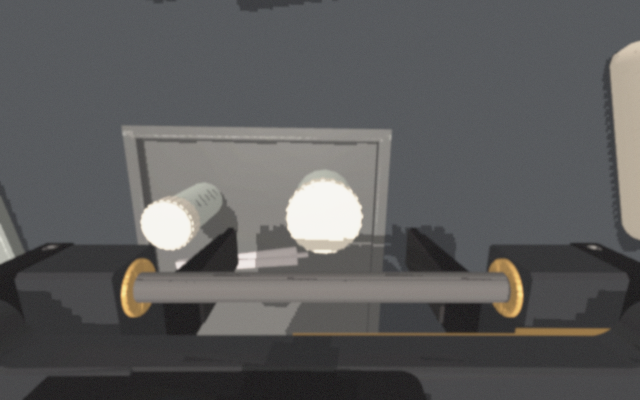

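View pics/o6.png

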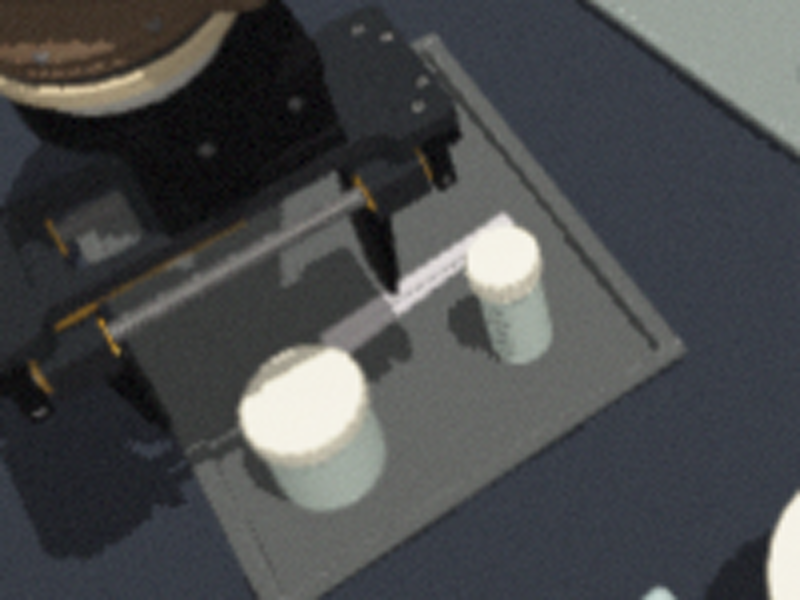

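The pot is centred between the open fingers. I'll descend and grip it.

```bash
python3 -m pendant '[0.0025,0,0.07,0,-1,0,0,0.06,0,-1,0,0,0.032,0,-1,0,0,0,0,-1]'
python3 -m pendant '[0,0,0,0,1,0,0,0,0,1,0,0,0,0,1,0,0,0,0,1,0,0,0,0,1,0,0,0,0,1]'
python3 - <<'E'
from h import *
im2,cw,st=shot("wrist","w21"); print(st["eef_pos"])
im,cs,_=shot("scene"); cv2.imwrite("pics/o7.png",draw(im,cs,[],(215,365,110,310),4))
E
```

```text
t: 33.42
eef_pos: [600.1, -358.6, 16.3]
tcp_rot: [3.141, -0.0, -0.0]
ft_force: [-1.2, 0.4, 0.6]
opening: 1.0
t: 34.17
eef_pos: [600.0, -358.5, 15.9]
tcp_rot: [3.141, -0.0, -0.0]
ft_force: [0.5, -0.1, 0.6]
opening: 0.54
[ 600.04236547 -358.51736252   15.89423187]
```

View pics/o7.png

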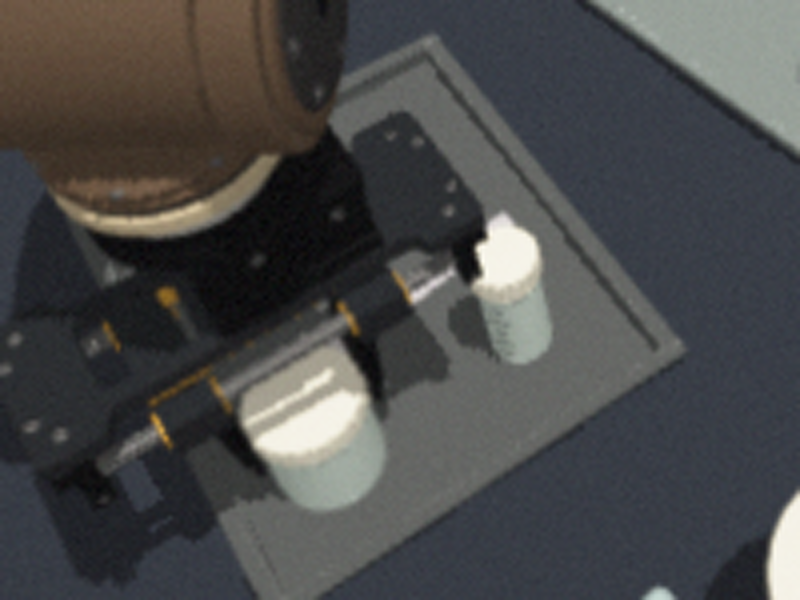

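```bash
python3 -m pendant '[0,0,-0.02,0,1,0,0,-0.08,0,1,0,0,-0.12,0,1,0,0,-0.14,0,1,0,0,-0.12,0,1,-0.1,0,0,0,1,0,0,0,0,1]'
python3 - <<'E'
from h import *
im2,cw,st=shot("wrist","w22"); im,cs,_=shot("scene","s22"); go(461,303,202,0)
E
```

```text
t: 35.15
eef_pos: [558.4, -358.6, 209.3]
tcp_rot: [3.141, -0.001, -0.001]
ft_force: [0.4, -1.1, 0.2]
opening: 0.538
total shift fractions [-0.2487 -1.6539  0.0152] turn -0.0002 pos [ 560.  -358.6  208.4] rot [ 3.141e+00 -1.000e-03 -1.000e-03]
```

View pics/s22.png

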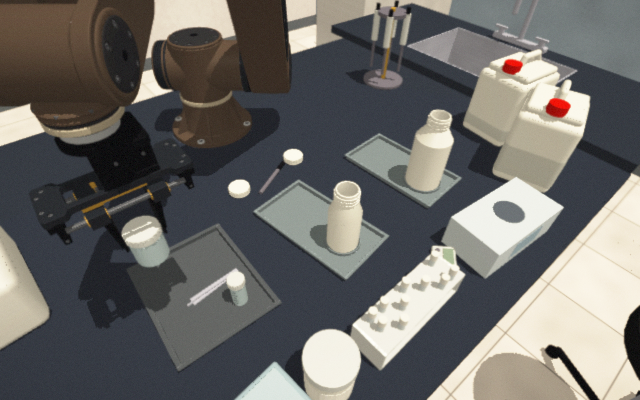

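```bash
python3 -m pendant '[-0.0226,-0.1504,0,0,1,-0.0226,-0.1504,0,0,1,-0.0226,-0.1504,0,0,1,-0.0226,-0.1504,0,0,1,-0.0226,-0.1504,0,0,1,-0.0226,-0.1504,0,0,1,-0.0226,-0.1504,0,0,1,-0.0226,-0.1504,0,0,1,-0.0226,-0.1504,0,0,1,-0.0226,-0.1504,0,0,1]'
python3 -m pendant '[-0.0226,-0.1504,0,0,1,0,0,0.12,0,1,0,0,0.12,0,1,0,0,0.1,0,1,0,0,0,0,1,0,0,0,0,1]'
python3 - <<'E'
from h import *
im2,cw,st=shot("wrist","w23"); im,cs,_=shot("scene"); print(st)
cv2.imwrite("pics/o8.png",draw(im,cs,[(ring(461,303,3,24.5),(0,0,255))],(60,210,320,520),4))
go(461,303,18,0)
E
```

```text
t: 36.5
eef_pos: [469.7, 245.7, 207.7]
tcp_rot: [-3.142, -0.0, 0.0]
ft_force: [0.9, -0.1, 0.6]
opening: 0.543
t: 37.25
eef_pos: [461.5, 303.9, 72.9]
tcp_rot: [-3.141, -0.001, -0.0]
ft_force: [0.4, -0.2, 0.4]
opening: 0.541
{'t': 37.25, 'joints': array([ 4.62801024e-01,  5.34721203e-01,  1.85496304e+00, -8.17230379e-05,
        7.50583768e-01,  2.03370013e+00]), 'qvel': array([-0.00078375, -0.02300665, -0.00064787,  0.00156079, -0.00659758,
       -0.00180214]), 'tau': array([ 4.52490966e-02, -5.50814652e+01, -1.81212759e+01, -1.32439778e-03,
       -9.86124272e-02,  2.70926204e-03]), 'eef_pos': array([461.54550917, 303.91320123,  72.89559512]), 'tcp_rot': array([-3.14105108e+00, -1.21016578e-03, -4.33772841e-05]), 'ft_force': array([ 0.36971785, -0.22272766,  0.44443476]), 'moment': array([0.01857977, 0.01340589, 0.00013267]), 'opening': 0.5409236566802466}
total shift fractions [-0.002   0.0022  0.1386] turn -0.0001 pos [461.6 303.8  73.5] rot [-3.14e+00 -2.00e-03 -0.00e+00]
```

View pics/o8.png

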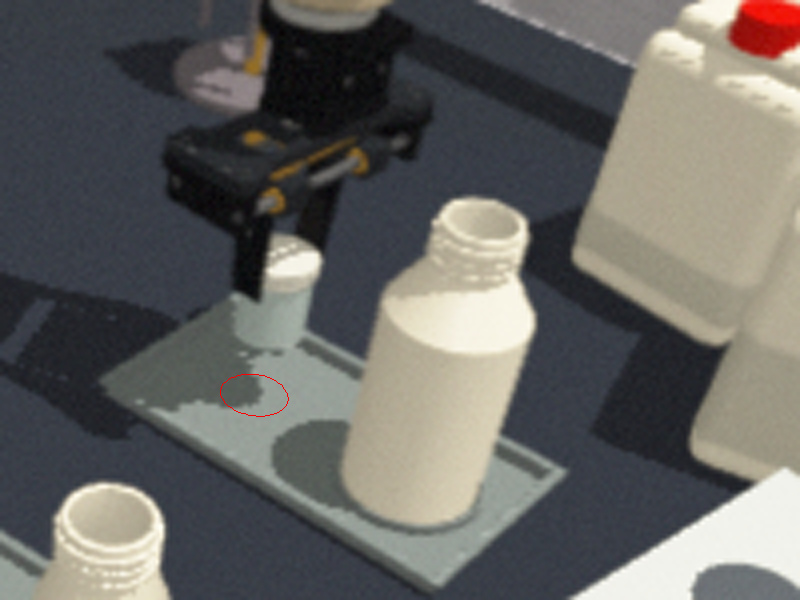

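View pics/w23.png

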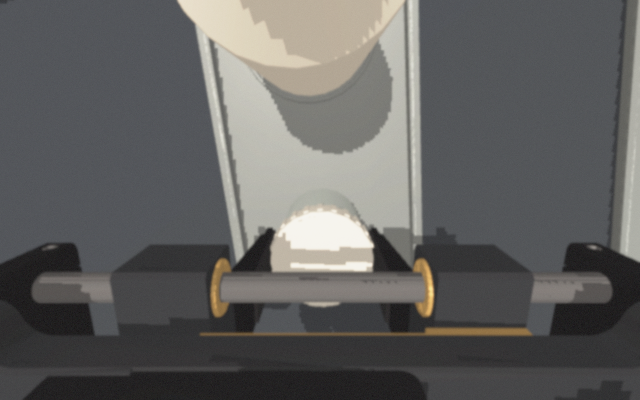

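```bash
python3 -m pendant '[0,0.002,0.06,0,1,0,0,0.05,0,1,0,0,0.021,0,1,0,0,0,0,1]'; python3 -m pendant '[0,0,0.006,0,1,0,0,0,0,1,0,0,0,0,1]';  python3 -m pendant '[0,0,0.0025,0,1,0,0,0,0,1,0,0,0,0,1]'
python3 - <<'E'
from h import *
im,cs,st=shot("scene"); print(st["eef_pos"],st["ft_force"])
cv2.imwrite("pics/o9.png",draw(im,cs,[(ring(461,303,3,24.5),(0,0,255))],(60,210,320,520),4))
E
```

```text
t: 37.85
eef_pos: [461.0, 302.6, 19.9]
tcp_rot: [-3.141, -0.001, -0.0]
ft_force: [-0.4, -0.3, -0.4]
opening: 0.535
t: 38.22
eef_pos: [460.8, 302.6, 17.3]
tcp_rot: [-3.141, -0.0, -0.0]
ft_force: [0.4, 0.3, -0.1]
opening: 0.542
t: 38.6
eef_pos: [460.9, 302.6, 16.3]
tcp_rot: [-3.141, -0.001, -0.0]
ft_force: [-1.1, -1.0, 5.5]
opening: 0.54
[460.91916686 302.55254161  16.30895172] [-1.13557981 -0.98358105  5.53279931]
```

View pics/o9.png

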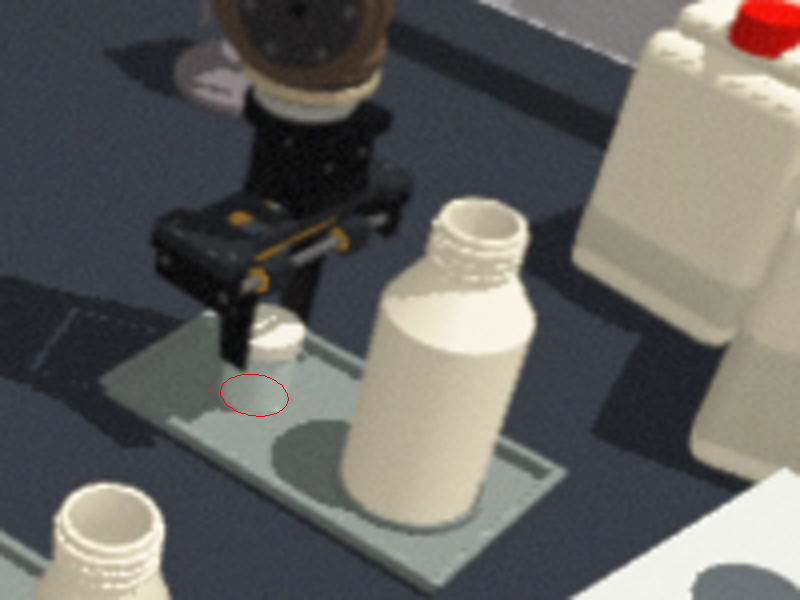

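The pot is touching the floor with 5.5 N. I'll open, retreat straight up and go for the vial.

```bash
python3 -m pendant '[0,0,-0.001,0,-0.5,0,0,0,0,-0.5,0,0,0,0,-0.5,0,0,0,0,-0.5,0,0,-0.05,0,-0.5,0,0,-0.14,0,-0.5,0,0,-0.14,0,-0.5,0,0,-0.1,0,-0.5,0,0,0,0,-0.5]'
python3 - <<'E'
from h import *
im,cs,st=shot("wrist","w24");im,cs,st=shot("scene")
cv2.imwrite("pics/o10.png",draw(im,cs,[(ring(461,303,3,24.5),(0,0,255))],(60,210,320,520),4))
go(598,-255,190,0)
E
```

```text
t: 39.78
eef_pos: [461.7, 303.1, 191.3]
tcp_rot: [-3.139, -0.005, -0.0]
ft_force: [-0.7, -0.1, -0.1]
opening: 0.75
total shift fractions [ 0.3442  1.3933 -0.0048] turn -0.0001 pos [460.5 302.3 188. ] rot [ 3.141  0.    -0.   ]
```

View pics/o10.png

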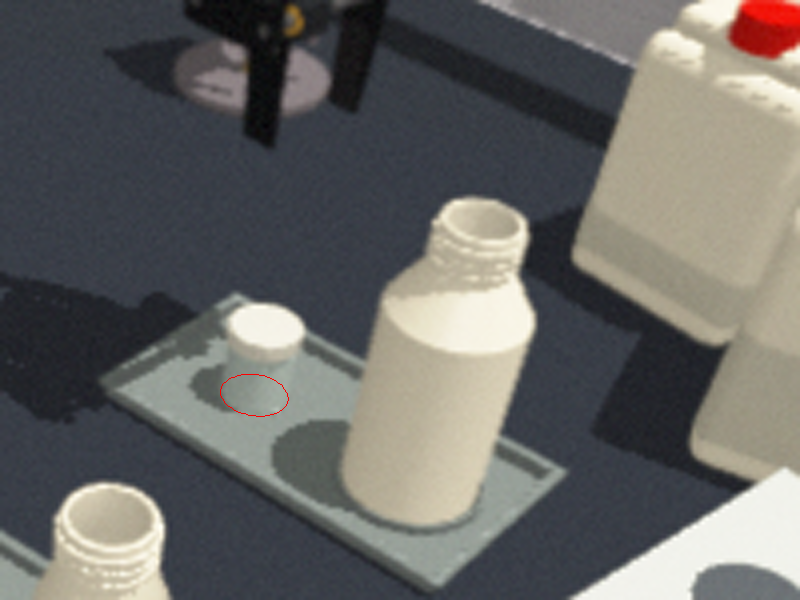

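The pot stands upright in the large tray. Moving to the vial.

```bash
python3 -m pendant '[0,0.1548,0,0,-0.3,0,0.1548,0,0,-0.3,0,0.1548,0,0,-0.3,0,0.1548,0,0,-0.3,0,0.1548,0,0,-0.3,0,0.1548,0,0,-0.3,0,0.1548,0,0,-0.3,0,0.1548,0,0,-0.3,0,0.1548,0,0,-0.3,0.115,0,0,0,-0.3]'
python3 -m pendant '[0.115,0,0,0,-0.3,0.115,0,0,0,-0.3,0,0,0.12,0,-0.3,0,0,0.12,0,-0.3,0,0,0,0,-0.3,0,0,0,0,-0.3]'
python3 - <<'E'
from h import *
im,cw,st=shot("wrist","w25");im,cs,st=shot("scene")
cv2.imwrite("pics/o11.png",draw(im,cs,[(ring(598,-255,76.5,17),(0,0,255))],(200,350,150,350),4))
go(598,-255,26,0)
E
```

```text
t: 41.12
eef_pos: [504.5, -259.6, 186.6]
tcp_rot: [-3.141, 0.003, -0.008]
ft_force: [0.4, -0.4, 0.4]
opening: 0.65
t: 41.88
eef_pos: [599.0, -255.1, 93.2]
tcp_rot: [3.141, -0.0, -0.0]
ft_force: [-0.4, -0.0, 0.7]
opening: 0.654
total shift fractions [-0.0037 -0.001   0.1707] turn -0.0001 pos [ 599.3 -255.3   94.3] rot [ 3.14e+00 -2.00e-03 -0.00e+00]
```

View pics/w25.png

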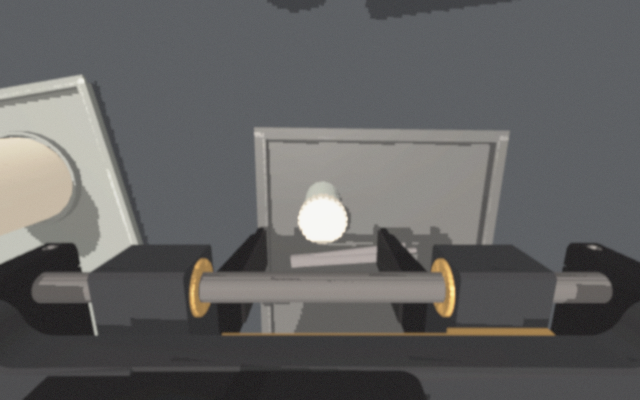

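View pics/o11.png

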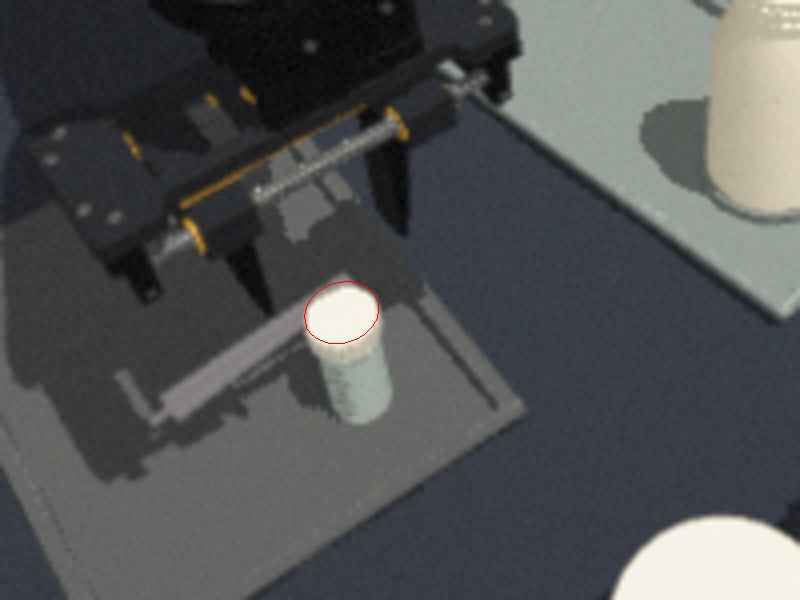

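```bash
python3 -m pendant '[0,0,0.07,0,-0.3,0,0,0.06,0,-0.3,0,0,0.04,0,-0.3,0,0,0,0,-0.3]'
python3 -m pendant '[0,0,0,0,1,0,0,0,0,1,0,0,0,0,1,0,0,0,0,1,0,0,0,0,1,0,0,0,0,1]'
python3 -m pendant '[0,0,-0.02,0,1,0,0,-0.06,0,1,0,0,-0.1,0,1,-0.05,0,-0.1,0,1,-0.1,0,-0.1,0,1,0,0,-0.04,0,1,0,0,0,0,1]'
python3 - <<'E'
from h import *
im,cs,st=shot("scene","s26"); go(483,-19,190,0); go(483,-19,26,0.14)
E
```

```text
t: 42.48
eef_pos: [598.5, -254.8, 24.4]
tcp_rot: [-3.141, 0.0, -0.0]
ft_force: [-0.6, -0.5, 0.4]
opening: 0.653
t: 43.22
eef_pos: [598.8, -255.0, 24.8]
tcp_rot: [3.141, -0.001, -0.0]
ft_force: [-0.2, 0.5, 5.3]
opening: 0.336
t: 44.1
eef_pos: [539.3, -255.1, 193.5]
tcp_rot: [3.14, -0.002, -0.001]
ft_force: [0.2, 0.2, 0.2]
opening: 0.339
total shift fractions [-0.1403 -0.5895  0.0051] turn -0.0001 pos [ 539.1 -254.8  192.1] rot [ 3.141 -0.    -0.   ]
total shift fractions [-0.1404 -0.5896  0.4151] turn -0.0446 pos [ 539.1 -254.8  192.1] rot [ 3.141 -0.    -0.   ]
```

View pics/s26.png

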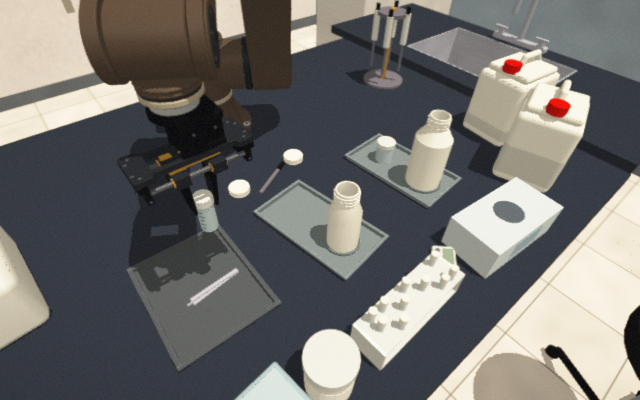

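```bash
python3 -m pendant '[-0.0281,-0.1179,0,0,1,-0.0281,-0.1179,0,0,1,-0.0281,-0.1179,0,0,1,-0.0281,-0.1179,0,0,1,-0.0281,-0.1179,0,0,1,0,0,0.12,0,1,0,0,0.12,0,1,0,0,0.11,0,1,0,0,0,0,1,0,0,0,0,1]'
python3 - <<'E'
from h import *
im,cw,st=shot("wrist","w27");im,cs,st=shot("scene")
r=[(ring(483,-19,3,15),(0,0,255)),(ring(483,-19,23,15),(0,255,0))]
cv2.imwrite("pics/o12.png",draw(im,cs,r,(130,280,220,420),4))
go(483,-19,27,0)
E
```

```text
t: 45.4
eef_pos: [482.9, -18.9, 52.8]
tcp_rot: [3.142, 0.0, -0.0]
ft_force: [-0.3, -0.6, 0.3]
opening: 0.339
total shift fractions [-0.0009 -0.0002  0.0666] turn -0.0001 pos [483.3 -19.1  53.7] rot [ 3.141e+00 -2.000e-03 -0.000e+00]
```

View pics/o12.png

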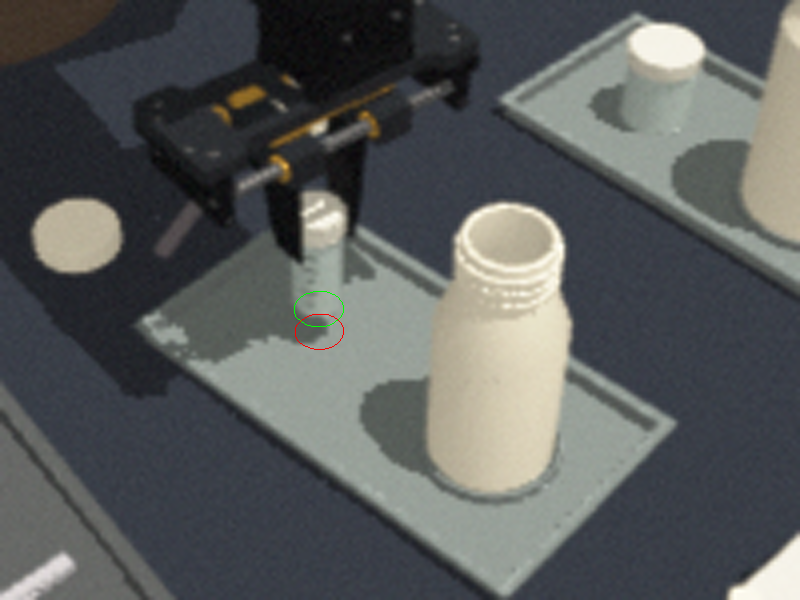

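View pics/w27.png

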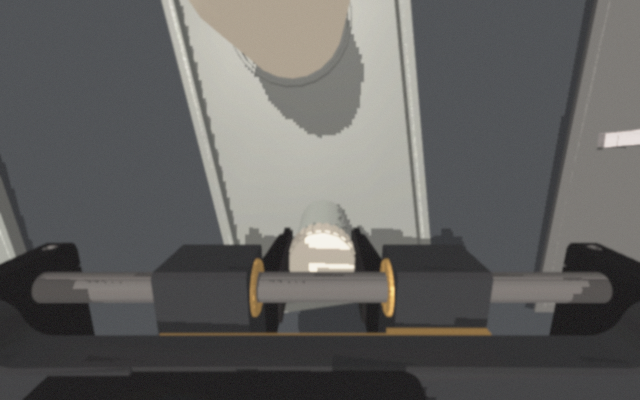

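```bash
python3 -m pendant '[0,0,0.035,0,1,0,0,0.024,0,1,0,0,0,0,1,0,0,0,0,1]'; python3 -m pendant '[0,0,0.005,0,1,0,0,0,0,1,0,0,0,0,1]';  python3 -m pendant '[0,0,0.0025,0,1,0,0,0,0,1,0,0,0,0,1]'
```

```text
t: 46.0
eef_pos: [482.4, -19.0, 28.8]
tcp_rot: [3.142, 0.0, -0.0]
ft_force: [-0.8, -1.3, 0.8]
opening: 0.338
t: 46.38
eef_pos: [482.5, -19.0, 26.9]
tcp_rot: [3.141, -0.0, -0.0]
ft_force: [0.2, 0.3, 0.0]
opening: 0.338
t: 46.75
eef_pos: [482.4, -19.0, 25.8]
tcp_rot: [3.142, 0.0, -0.0]
ft_force: [-0.9, -0.1, -0.1]
opening: 0.338
```

```bash
python3 -m pendant '[0,0,0.0025,0,1,0,0,0,0,1,0,0,0,0,1]'; python3 - <<'E'
from h import *
im,cs,st=shot("scene")
r=[(ring(483,-19,3,15),(0,0,255))]
cv2.imwrite("pics/o13.png",draw(im,cs,r,(130,280,220,420),4))
E
```

```text
t: 47.12
eef_pos: [482.8, -19.1, 25.2]
tcp_rot: [3.141, -0.001, -0.0]
ft_force: [-2.5, -0.3, 7.4]
opening: 0.338
```

View pics/o13.png

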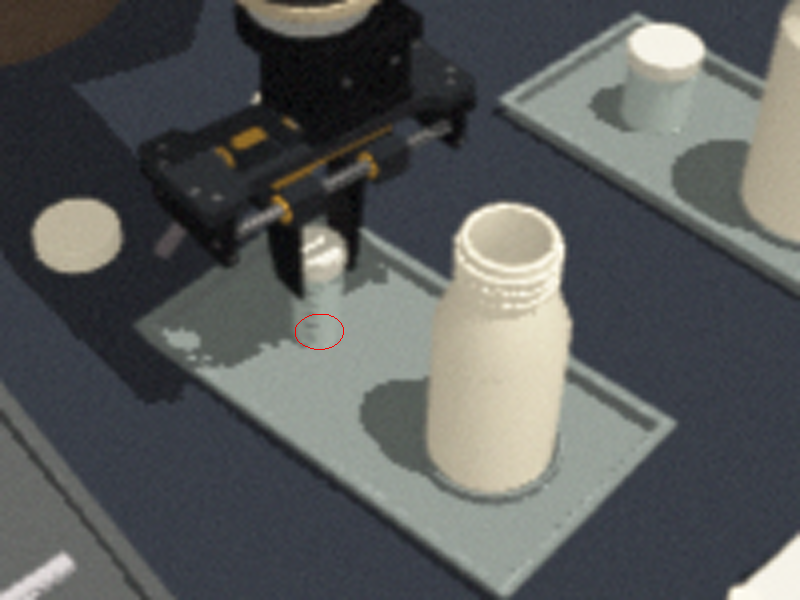

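The vial is on the tray floor (7.4 N), so I'll release it and go straight up.

```bash
python3 -m pendant '[0,0,-0.0025,0,1,0,0,0,0,-0.3,0,0,0,0,-0.3,0,0,0,0,-0.3,0,0,0,0,-0.3,0,0,-0.05,0,-0.3,0,0,-0.12,0,-0.3,0,0,-0.14,0,-0.3,0,0,-0.14,0,-0.3]'
python3 -m pendant '[0,0.15,0,0,0,0,0.15,0,0,0,0,0.15,0,0,0,0,0.15,0,0,0,0,0.15,0,0,0,0,0.15,0,0,0,0,0,0,0,0]'
python3 - <<'E'
from h import *
im,cs,st=shot("scene","s30"); i2,ct,_=shot("top","t30"); print(st["eef_pos"])
for c in("top","scene"):
    for t in ["tablet1","pot","vial","bottle_large","bottle_small"]:
        print(c,t,[(np.round(d["xyz"]).tolist(),round(d["confidence"],2)) for d in env.landmark_of(t,c)])
E
```

```text
t: 48.3
eef_pos: [482.1, -18.9, 207.6]
tcp_rot: [3.142, 0.0, -0.0]
ft_force: [1.1, -0.2, 0.3]
opening: 0.648
t: 49.18
eef_pos: [481.6, -382.4, 204.8]
tcp_rot: [3.142, 0.001, -0.004]
ft_force: [0.4, 1.3, -0.0]
opening: 0.502
[ 481.56018819 -382.38360737  204.84297022]
top tablet1 []
top pot [([461.0, 303.0, 4.0], 0.74)]
top vial []
top bottle_large [([597.0, 314.0, 4.0], 0.73)]
top bottle_small [([617.0, 9.0, 1.0], 0.77)]
scene tablet1 []
scene pot [([465.0, 302.0, 3.0], 0.98)]
scene vial [([482.0, -21.0, 7.0], 0.9)]
scene bottle_large [([591.0, 316.0, -0.0], 0.95)]
scene bottle_small [([616.0, 2.0, 7.0], 0.72)]
```

View pics/s30.png

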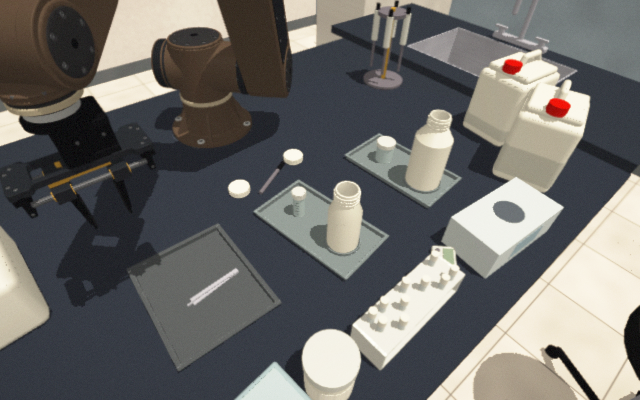

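View pics/t30.png

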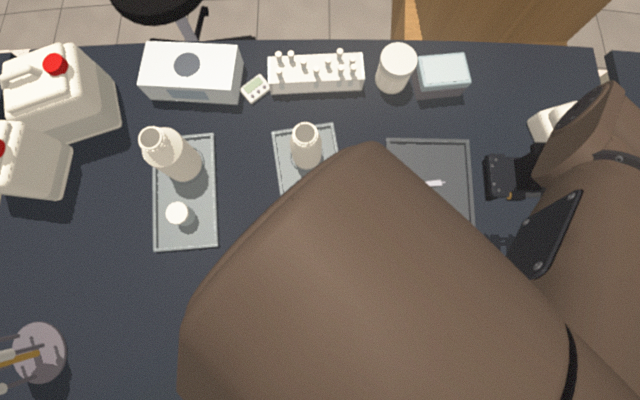

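```bash
python3 -c "
from cell import env
print(env.job_done(), env.state()['t'])"
```

```text
the job is handed in; nothing more can be done
the job is handed in; nothing more can be done
```

Both kits are made up and the job was handed in at about 49 s of the 141 s allowed; no verdict is reported.

**What I did**
- **Tablets:** two tablets were released into the large bottle and one into the small bottle.
- **Pot and vial:** the pot was lowered onto the large tray's open floor and the vial onto the small tray's. I released each one only after light contact (5.5 N and 7.4 N).

**Last checks**
- **Placement:** the pot was found at about (461, 303) and the vial at about (482, -20). Both stand upright on their tray floors in the scene picture.
- **Bottles:** both are upright in their wells. The network positions are within a few millimetres of the first readings, which is about its own accuracy.
- **Stock tray:** only the spatula remains on it, and the arm is clear of everything.

**What failed or disagreed**
- **First grasps missed:** the fingers closed empty on the first tablet three times. They end about 26 mm above the reported TCP, so I corrected for this afterwards.
- **Mouth position:** the wrist and fixed cameras disagreed by 2–4 mm on the bottle mouths, so I aimed in between.
- **Second tablet in the large bottle:** only one tablet can be seen through the mouth, probably because the two are stacked or the lower one is hidden. None is visible anywhere else in the pictures.
- **Vial in the top view:** the arm hid the vial in the last top view, so its placing was checked only from the scene camera.

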